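# Clamp up a component test stack and enable its supply

## Task

Build the test stack on the upright guide post of the fixture: first the finned heat-sink plate, fins up, then the white ceramic spacer (lower it on, do not drop it, it is brittle), then the black knobbed cap over the top, each seated flat on what is below. Only then take the key from its wooden block, push it fully home into the key switch on the grey interlock box and turn it clockwise as far as it goes, to on; leave the key in the switch. Let go of everything, and leave the spanner, the screwdriver and the multimeter where they are.

Things in the scene. Friction and masses are not known exactly. Their poses are not given: they have to be found in the camera images.
- seat (a point): Centre of the fixture's seat, on the axis of its guide post; z up. Fixed: a dark steel plate 130 x 110 x 14 mm, on it a round grey pedestal (48 mm across the top, 16 mm high) whose top is the seat, 30 mm above the table. From the seat rises a bright vertical steel post, 18 mm in diameter, 66 mm tall, its top 10 mm tapering to 8 mm.
- heatsink: Aluminium heat-sink plate, 120 (x) x 60 (y) x 14 mm, with a 24 mm through hole in the middle. At each x end three fins run across it, 40 to 60 mm from the centre, 10 mm high (24 mm overall there). 0.2 kg. Lies flat, fins up. Origin: centre of the underside, on the hole's axis; z up. Grip it across its 60 mm width at the middle.
- spacer: White ceramic ring, 60 mm outer diameter, 24 mm bore, 32 mm tall, 0.2 kg, lying flat, bore upright. Origin: centre of the underside, on the axis; z up. On the heat-sink plate its underside is 14 mm above the seat, and the fins outside it reach 10 mm above its underside.
- cap: Black plastic cap 64 mm tall, standing open side down: a skirt 54 mm in diameter and 36 mm tall with a blind bore from below, 24 mm in diameter, 28 mm deep; a round knob 40 mm in diameter, 42 to 64 mm above the underside, to grip. 0.15 kg. Origin: centre of the underside; z up. On the spacer its underside is 46 mm above the seat; the post reaches 20 mm into it.
- key: Key 68 mm long, upright, blade down in a slot of a fixed wooden block (70 x 50 x 36 mm), tip 10 mm above the table; pull it up. Blade 20 (x) x 8 (y) mm, 26 mm long, stepped down over the last 12 mm to a 14 x 4 tip. Grey bow 44 (x) x 12 (y) mm, 26 to 68 mm above the tip, to grip across y. 60 g. Origin: tip of the blade; z up. The same after half a turn about z.
- slot (a point): Centre of the key slot's mouth, 90 mm above the table, on the round steel barrel (56 mm across, 30 mm tall) amid the fixed grey interlock box (160 x 150 x 60 mm). Slot 23 mm along this frame's x, 11 mm along y, 30 mm deep, 2 mm chamfer; z up. Barrel and frame turn together about z. Fully home, the key's shoulder rests on the barrel, its tip 26 mm below this point.
- key_switch (a joint): Angle of the key switch's barrel in rad: 0 = off (at the start), 1.2 = on, its end stop; grows clockwise seen from above. It stays where it is left and takes about 0.06 N m to turn. The blade has up to 0.15 rad of free play in the slot before the barrel follows.
- wrench: Steel spanner 120 mm long lying between the task's parts; origin: its middle on the table. Not to be moved.
- screwdriver: Screwdriver 200 mm long with a black handle, lying on the table; origin: its middle. Not to be moved.
- multimeter: Grey hand-held multimeter, 85 x 170 x 38 mm (x, y, z), lying on its back. Origin: centre of its underside. Not to be moved.
There are look-alikes about, which are no part of the job. There is more than one size of the key; the job needs the smaller.

How it is judged:
By the outcome, as a careful person would: the job done as asked, in the order asked, and still so for the second after the job is handed in, with the robot touching nothing.
It also fails if it takes over 72 s, if anything falls off the work surface, if the arm or the gripper's body presses on something with over 40 N, if the wrist force passes 120 N, or if a joint passes its speed limit or range.

## Robot

A 6-joint arm with a two-finger parallel gripper is mounted at the origin on the work surface. World frame = base frame: x ahead of the robot, y to its left, z up, the work surface at z = 0. Lengths are in m, angles in rad, forces in N, time in s.
With the tool pointing down it reaches from about 0.425 to 0.95 m from the base axis. Payload 3.5 kg.
Tool frame: the origin (TCP) lies at the very end of the fingers, on their centre line; the grasp point (between the pads) lies 19 mm behind it; y points along the fingers, z is the direction in which the jaws open and shut, and the axes are right-handed (so a half turn about y gives the same grasp; the last joint's range is limited). The gripper opens to 85 mm and grips with 20 to 120 N. Pads are 22 mm wide; open, the fingers measure 114 mm over their backs; the gripper's body (76 mm by 85 mm) begins 54 mm behind the grasp point. The pads swing forward as they close: fully open they stand 13 mm farther back than shut.
Start: joints at [1.107, 0.286, 1.577, -0, 1.279, -0.15], TCP at [0.208, 0.642, 0.202] pointing down, gripper open.
Joint ranges: [-2.77, 2.77], [-0.9, 2.22], [0.21, 2.48], [-1.53, 4.67], [0.24, 2.81], [-2.84, 2.84]. Speed limits (rad/s): [2.79, 2.79, 3.14, 3.14, 3.14, 3.14].

## Interface

Orientations are given as a unit quaternion [x, y, z, w].
In Python, from plant import ctrl gives the robot as it stands. The module is installed in compiled form; this text tells all that it offers.
- The arm moves only by the tool jog_arm, never from a script. Its argument "deltas" is a list of rows, each a list of 3 entries, a list of its own where there are three numbers: the turn, a rotation vector about the tool's x, y, z in rad, then the shift along the tool's x, y, z in m, then the opening, from 0 (shut) to 1 (fully open). In form: [[[wx, wy, wz], [dx, dy, dz], gripper], ...]. A call has 1 to 10 rows; each row is the pose to reach, as a shift and turn from the pose measured when the call began, along the tool's axes at that moment; what a row does not reach only later rows make up. A row lasts 1/12 s, in which the tool goes at most 41.7 mm and 7.16 degrees, less where a joint would pass 70% of its speed; a pose out of reach is approached as far as the arm can. A call with a gripper value outside its range is refused whole. The fingers move at their own pace and stop on an object; "force" is the grip in N (left out, the last holds). Time passes only in rows, so rows that repeat a pose let the fingers close. It gives the time, the measured TCP pose, the force and the opening at its end, in the units of the state.
- ctrl.get_state(): the state, without advancing time (a new reading comes with each control period).
- ctrl.read_camera(name): name is "scene" or "top"; returns a dict with "pixels" (400x640x3 uint8, blue, green, red), "range_z" (400x640 float32, m along the optical axis (not along the pixel's ray), 0 where there is no reading), "fx", "fy", "cx", "cy" (pixels), "T" (4x4, takes a point from camera to world coordinates). Camera axes: x right, y up, looking along -z (the intrinsics and any distortion apply to the point x, -y, -z); pixel columns grow to the right and rows downward; lengths in m; the calibration is good to about 2 mm. A picture is of the moment at which its call begins.
- ctrl.sign_off(): hands the job in, once; it reports no verdict.
The state is a dict: "time": time; "qpos": joint angles; "dq": joint speeds; "joint_efforts": joint torques, N m; "eef_pos": TCP position; "tcp_rot": TCP orientation; "contact_force": force on the tool from outside, world axes, zero at the start; "wrist_torque": the same for the moment, N m; "opening": opening from 0.0 (shut) to 1.0 (fully open).
Only numpy, scipy, OpenCV 4.12 (cv2) and the standard library are available. Lean on these libraries where they do the work, as an engineer would, in place of code of your own. Each camera call takes 0.05 s, during which the arm holds its last target.

## Working session

There is one attempt and no reset: what is moved stays moved. The work goes in short steps, Python scripts to look and compute and a tool call to move; the robot and the scene stay as the last step left them, time stands still between calls to the robot, and variables do not carry over. Pictures are saved under pics/ and viewed, and the job is handed in when it is done.

Besides the shell and the picture viewer there is one more tool, called after "Emit:" by a JSON object that holds its "name" and its "arguments". jog_arm: Moves the arm, as the interface text tells. Its arguments: {"type":"object","properties":{"deltas":{"type":"array","items":{"type":"array"}},"force":{"type":"number"}},"required":["deltas"]}

```bash
mkdir -p pics; ls
cat > h.py <<'E'
import numpy as np, cv2
from scipy.spatial.transform import Rotation as R
from plant import ctrl
E
python3 - <<'E'
from h import *
for n in ["scene","top"]:
    c=ctrl.read_camera(n); cv2.imwrite(f"pics/{n}0.png",c["pixels"]); np.savez(f"{n}0.npz",**c)
    print(n,{k:v for k,v in c.items() if k not in("pixels","range_z")})
print(ctrl.get_state())
E
```

```text
pics
scene {'fx': 430.81442219762755, 'fy': 430.81442219762755, 'cx': 319.94714244603125, 'cy': 196.71121004087578, 'T': array([[-0.83443299, -0.35766637,  0.41928076,  1.01470621],
       [ 0.55082845, -0.51697484,  0.655229  ,  0.79690563],
       [-0.01759577,  0.77769646,  0.62839368,  0.77674576],
       [ 0.        ,  0.        ,  0.        ,  1.        ]])}
top {'fx': 416.77685414482187, 'fy': 416.77685414482187, 'cx': 322.7565961418557, 'cy': 202.14403722526635, 'T': array([[-0.01287609,  0.99277622, -0.11928782,  0.39213881],
       [-0.99985257, -0.01142802,  0.01281546,  0.04746974],
       [ 0.01135966,  0.11943524,  0.992777  ,  1.29609729],
       [ 0.        ,  0.        ,  0.        ,  1.        ]])}
{'time': 0.1, 'qpos': array([ 1.10700289e+00,  2.87122042e-01,  1.57801806e+00,  1.31708026e-05,
        1.27858171e+00, -1.49994725e-01]), 'dq': array([-0.00048786, -0.00163998, -0.00538541,  0.00148108, -0.00066797,
       -0.0027855 ]), 'joint_efforts': array([ 1.67885384e-03, -4.07295907e+01, -2.93699223e+01, -1.05430379e-04,
        3.43066429e-03,  3.53285252e-06]), 'eef_pos': array([0.208028  , 0.6414657 , 0.20036236]), 'tcp_rot': array([ 0.6991367 , -0.11072289,  0.11025957, -0.69770419]), 'contact_force': array([ 0.51031911,  0.22614717, -0.20918582]), 'wrist_torque': array([-0.02204311, -0.00344686, -0.00077641]), 'opening': 0.9996002027290102}
```

View pics/scene0.png

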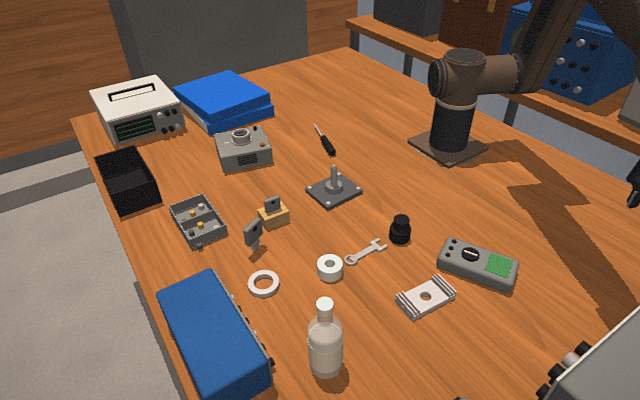

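View pics/top0.png

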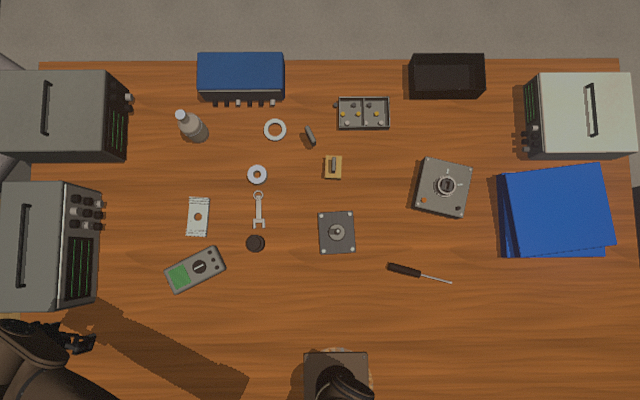

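The scene shows the heat-sink plate at (425,297) and the fixture at (334,188). The cap is at (400,229) and the spanner at (365,250). In the top view these are at (198,216), (336,232), (255,243) and (259,210). Candidates:
- **Rings:** a tall one at scene (330,267)/top (257,174), and a wide, flat one at scene (263,284)/top (275,129). The tall one looks like the 60x32 mm spacer.
- **Keys:** one in the wooden block at scene (272,208)/top (333,163), and one standing loose at scene (253,234)/top (310,135). The one in the block fits.

Next I'll confirm both with crops and sizes.

```bash
cat >> h.py <<'E'
def cloud(c):
    z=c["range_z"].astype(float); v,u=np.mgrid[0:400,0:640]
    p=np.stack([(u-c["cx"])/c["fx"]*z,-(v-c["cy"])/c["fy"]*z,-z,np.ones_like(z)],-1)
    w=(p@np.asarray(c["T"]).T)[...,:3]; w[z==0]=np.nan; return w
def cast(c,uv,h):
    uv=np.atleast_2d(np.asarray(uv,float)); T=np.asarray(c["T"])
    d=np.stack([(uv[:,0]-c["cx"])/c["fx"],-(uv[:,1]-c["cy"])/c["fy"],-np.ones(len(uv))],1)@T[:3,:3].T
    s=(h-T[2,3])/d[:,2]; return T[:3,3]+d*s[:,None]
def proj(c,P):
    T=np.asarray(c["T"]); q=(np.atleast_2d(P)-T[:3,3])@T[:3,:3]
    return np.stack([c["cx"]-c["fx"]*q[:,0]/q[:,2],c["cy"]+c["fy"]*q[:,1]/q[:,2]],1)
E
python3 - <<'E'
from h import *
a=dict(np.load("scene0.npz"));b=dict(np.load("top0.npz"))
def cr(c,x0,x1,y0,y1,k): return cv2.resize(c["pixels"][y0:y1,x0:x1],None,fx=k,fy=k,interpolation=cv2.INTER_CUBIC)
cv2.imwrite("pics/c1.png",cr(a,220,380,180,300,5))
cv2.imwrite("pics/c2.png",cr(b,170,350,100,260,4))
cv2.imwrite("pics/c3.png",cr(b,310,490,140,260,4))
cv2.imwrite("pics/c4.png",cr(a,200,380,110,220,4))
for n,c in(("s",a),("t",b)):
    w=cloud(c)
    pts={"hs":(197,205),"spacer":(257,168),"ring":(275,120),"cap":(255,243),"key":(333,160),"key2":(310,135),"barrel":(445,180),"seat":(336,232)} if n=="t" else {"hs":(415,297),"spacer":(330,258),"ring":(263,273),"cap":(400,218),"key":(272,203),"key2":(253,232),"barrel":(232,134),"seat":(334,165)}
    for k,(u,v) in pts.items(): print(n,k,w[v,u].round(4))
E
```

```text
s hs [nan nan nan]
s spacer [0.6241 0.224  0.032 ]
s ring [0.7691 0.1605 0.013 ]
s cap [0.4243 0.2376 0.0661]
s key [0.6566 0.0063 0.0656]
s key2 [0.7467 0.0778 0.067 ]
s barrel [ 0.6083 -0.3412  0.086 ]
s seat [ 0.4519 -0.0069  0.0962]
t hs [0.5419 0.4192 0.0134]
t spacer [0.6525 0.2325 0.0308]
t ring [0.8109 0.1792 0.0116]
t cap [0.4216 0.2323 0.0633]
t key [ 6.645e-01 -4.000e-04  7.870e-02]
t key2 [0.7391 0.0673 0.0877]
t barrel [ 0.5988 -0.3292  0.0886]
t seat [ 0.4495 -0.0051  0.094 ]
```

View pics/c1.png

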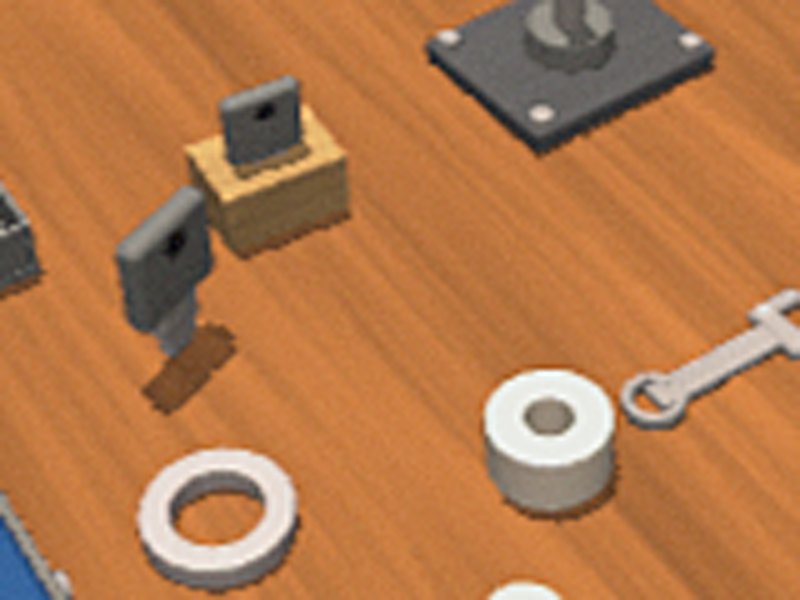

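View pics/c2.png

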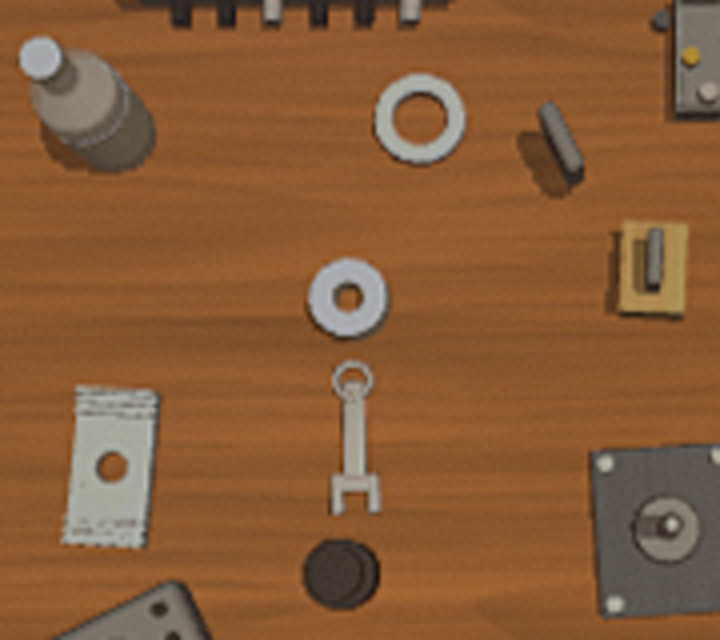

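View pics/c3.png

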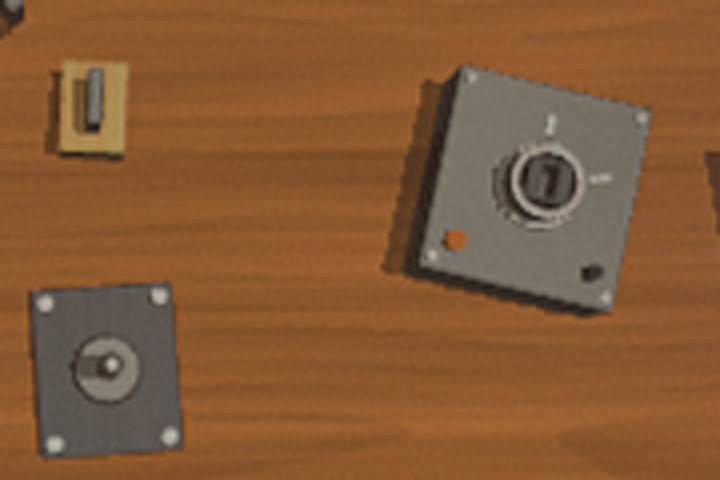

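View pics/c4.png

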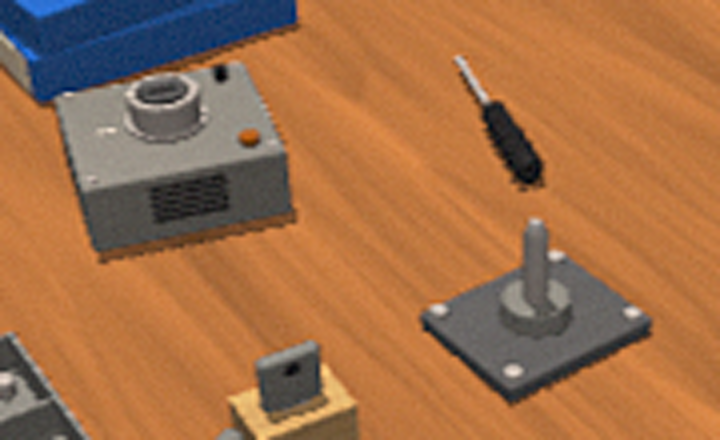

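The crops confirm the choice. The ring at c1 (550,440) is tall with a small bore, so it's the spacer, while the one at (218,515) is flat and wide. The key in the block tops out at z=0.079 (10+68), and the loose one at 0.088 is the larger size. Next I'll measure poses from both views.

Run:
```python
from h import *
a=dict(np.load("scene0.npz"));b=dict(np.load("top0.npz"))
def circ(xy):
    A=np.c_[2*xy,np.ones(len(xy))]; s=np.linalg.lstsq(A,(xy**2).sum(1),rcond=None)[0]
    return s[:2],np.sqrt(s[2]+s[:2]@s[:2])
def sel(c,ctr,r,z0,z1):
    w=cloud(c); m=(np.hypot(w[...,0]-ctr[0],w[...,1]-ctr[1])<r)&(w[...,2]>z0)&(w[...,2]<z1); return w,m
# image ellipse / hull centre of height-banded masks, cast onto the top plane
for name,ctr,r,z0,z1,h in [("spacer",(.63,.23),.05,.024,.040,.032),("cap",(.42,.235),.05,.056,.075,.064),("capskirt",(.42,.235),.05,.01,.05,.036),
     ("seat",(.45,-.005),.035,.022,.036,.030),("post",(.45,-.005),.02,.06,.11,.096),("barrel",(.6,-.335),.045,.08,.1,.09),
     ("heatsink",(.53,.42),.08,.008,.05,.014),("key",(.66,0),.04,.06,.1,.078),("block",(.66,0),.06,.028,.045,.036),("base",(.45,-.005),.1,.008,.02,.014),("box",(.6,-.335),.13,.05,.07,.06)]:
    for n,c in (("s",a),("t",b)):
        w,m=sel(c,ctr,r,z0,z1); v,u=np.nonzero(m)
        P=w[m]; 
        if len(v)<5: print(name,n,len(v));continue
        cnt=max(cv2.findContours(m.astype(np.uint8),cv2.RETR_EXTERNAL,cv2.CHAIN_APPROX_NONE)[0],key=cv2.contourArea)
        hull=cast(c,cnt[:,0,:],h)[:,:2]
        rect=cv2.minAreaRect((hull*1000).astype(np.float32)); cc,rr=circ(hull) 
        print(name,n,len(v),"medz %.4f"%np.median(P[:,2]),"circ",cc.round(4),"r %.4f"%rr,"rect",np.round(rect[0],1),np.round(rect[1],1),round(rect[2],1))
```

```text
spacer s 400 medz 0.0319 circ [0.6365 0.2378] r 0.0305 rect [637.9 237.9] [64.6 57.6] 54.4
spacer t 252 medz 0.0310 circ [0.6328 0.2339] r 0.0288 rect [632.8 234.5] [59.7 56.4] 44.5
cap s 170 medz 0.0642 circ [0.4255 0.2413] r 0.0210 rect [426.1 242. ] [45.9 36.7] 49.1
cap t 142 medz 0.0631 circ [0.4215 0.238 ] r 0.0184 rect [421.7 238. ] [35.4 35.2] 0.3
capskirt s 297 medz 0.0339 circ [0.4371 0.2523] r 0.0284 rect [438.  252.5] [67.9 53.4] 40.3
capskirt t 117 medz 0.0346 circ [0.4213 0.2382] r 0.0244 rect [420.8 236.4] [54.1 50.8] 89.3
seat s 143 medz 0.0300 circ [ 0.458 -0.003] r 0.0234 rect [457.7  -3.3] [51.5 45.9] 55.2
seat t 180 medz 0.0294 circ [ 0.452  -0.0089] r 0.0238 rect [452.6  -9.4] [45.6 48.5] 89.2
post s 79 medz 0.0801 circ [0.4711 0.0135] r 0.0204 rect [468.6  12.2] [60.8 16.4] 54.9
post t 33 medz 0.0898 circ [ 0.4515 -0.0079] r 0.0081 rect [452.2  -7.9] [16.2 16.3] 44.1
barrel s 159 medz 0.0885 circ [ 0.5888 -0.3246] r 0.0298 rect [ 590.2 -323.8] [69.7 52.8] 64.0
barrel t 241 medz 0.0875 circ [ 0.583 -0.331] r 0.0268 rect [ 583.7 -331. ] [53.1 54.1] 87.4
heatsink s 
[... 219 characters left out ...]
] r 0.0199 rect [659.5  10.3] [31.2 48.9] 86.3
key t 62 medz 0.0763 circ [0.6522 0.0013] r 0.0149 rect [ 6.526e+02 -2.000e-01] [11.9 42.5] 89.1
block s 314 medz 0.0362 circ [0.6569 0.0046] r 0.0325 rect [656.3   4.7] [59.9 73.5] 84.1
block t 297 medz 0.0355 circ [ 0.653  -0.0016] r 0.0332 rect [652.2  -1.8] [49.4 69. ] 89.2
base s 896 medz 0.0145 circ [ 0.458  -0.0024] r 0.0615 rect [456.4  -3.7] [133.2 118.1] 2.9
base t 1244 medz 0.0136 circ [ 0.4522 -0.0088] r 0.0671 rect [452.3  -8.6] [129.4 109.6] 3.2
box s 1155 medz 0.0608 circ [ 0.5898 -0.3232] r 0.0836 rect [ 588.5 -323.6] [168.6 160.2] 76.2
box t 2324 medz 0.0594 circ [ 0.5827 -0.3313] r 0.0877 rect [ 582.8 -330.4] [152.  160.5] 75.6
```

Run:
```python
from h import *
a=dict(np.load("scene0.npz"));b=dict(np.load("top0.npz"))
def circ(xy):
    A=np.c_[2*xy,np.ones(len(xy))]; s=np.linalg.lstsq(A,(xy**2).sum(1),rcond=None)[0]
    return s[:2],np.sqrt(s[2]+s[:2]@s[:2])
for name,ctr,r,h,cl in [("spacer",(.633,.235),.05,.032,.0),("cap",(.42,.235),.05,.064,0),("seat",(.45,-.005),.035,.030,0),("barrel",(.585,-.33),.045,.09,0),("heatsink",(.51,.42),.08,.014,0),("key",(.655,0.005),.04,.078,0),("block",(.655,0),.06,.036,0),("base",(.453,-.007),.1,.014,0),("box",(.585,-.33),.13,.06,0)]:
  for n,c,dz in (("s",a,0.000),("t",b,-.001)):
    w=cloud(c); m=(np.hypot(w[...,0]-ctr[0],w[...,1]-ctr[1])<r)&(abs(w[...,2]-h-dz)<.0025)
    k=m.astype(np.uint8); cs,_=cv2.findContours(k,cv2.RETR_EXTERNAL,cv2.CHAIN_APPROX_NONE); cnt=max(cs,key=cv2.contourArea)
    hull=cast(c,cnt[:,0,:],h)[:,:2]; rect=cv2.minAreaRect((hull*1000).astype(np.float32)); cc,rr=circ(hull)
    print(name,n,"circ",cc.round(4),"r %.4f"%rr,"rect",np.round(rect[0],1),np.round(rect[1],1),round(rect[2],1))
def cr(c,x0,x1,y0,y1,k): return cv2.resize(c["pixels"][y0:y1,x0:x1],None,fx=k,fy=k,interpolation=cv2.INTER_CUBIC)
g=np.hstack([cr(b,415,475,155,215,6),cr(a,215,275,110,170,6)])
cv2.imwrite("pics/c5.png",cv2.convertScaleAbs(g,alpha=1.8))
cv2.imwrite("pics/c6.png",cr(a,380,480,265,330,8))
```

```text
spacer s circ [0.6358 0.2359] r 0.0287 rect [636.2 235.7] [58.6 57.9] 55.6
spacer t circ [0.6329 0.2341] r 0.0238 rect [633.6 233.8] [58.4 56.2] 89.4
cap s circ [0.4229 0.2396] r 0.0190 rect [424.7 240.3] [41.5 36.7] 49.1
cap t circ [0.4219 0.239 ] r 0.0167 rect [421.7 238.1] [35.3 35.1] 89.3
seat s circ [ 0.4552 -0.0065] r 0.0206 rect [455.1  -7.1] [42.4 45.8] 55.3
seat t circ [ 0.4528 -0.0087] r 0.0193 rect [451.1  -9.4] [45.6 45.5] 89.3
barrel s circ [ 0.5875 -0.3296] r 0.0251 rect [ 587.  -328.7] [54.2 52.8] 13.6
barrel t circ [ 0.5824 -0.3304] r 0.0222 rect [ 583.7 -329.5] [47.5 53.6] 54.7
heatsink s circ [0.514  0.4215] r 0.0460 rect [512.8 418.6] [ 62.1 112.8] 85.8
heatsink t circ [0.5097 0.4126] r 0.0358 rect [509.6 416.7] [61.4 86.9] 85.5
key s circ [0.656  0.0029] r 0.0144 rect [656.2   1.4] [12.9 43.6] 86.7
key t circ [0.6525 0.0049] r 0.0141 rect [652.6  -1. ] [11.3 42. ] 84.0
block s circ [6.551e-01 3.000e-04] r 0.0308 rect [655.4   1.1] [54.3 71.3] 86.6
block t circ [ 0.6539 -0.0017] r 0.0282 rect [652.4  -1.7] [49.4 69. ] 89.0
base s circ [ 0.4561 -0.0053] r 0.0594 rect [455.8  -5.6] [131.7 114.5] 2.7
base t circ [ 0.4518 -0.0072] r 0.0638 rect [452.3  -8.6] [129.4 109.6] 3.2
box s circ [ 0.5869 -0.3307] r 0.0774 rect [ 586.6 -329.9] [155.8 159.3] 76.0
box t circ [ 0.5823 -0.3321] r 0.0830 rect [ 582.9 -331.5] [149.9 159.4] 75.7
```

View pics/c5.png

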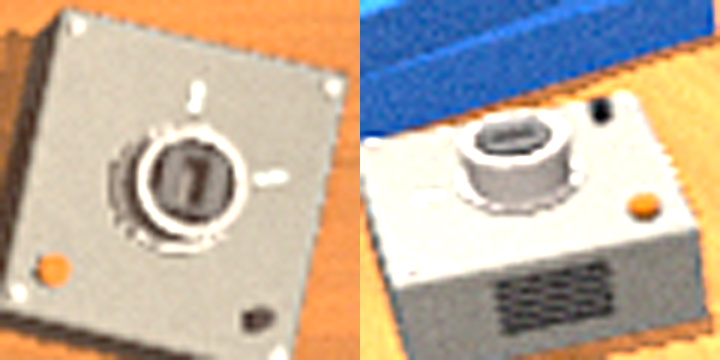

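View pics/c6.png

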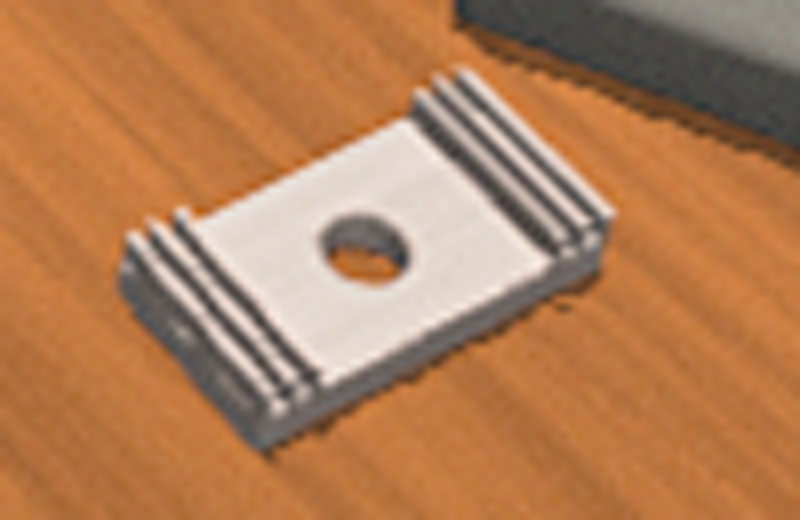

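```bash
cat >> h.py <<'E'
OFF={"t":np.array([.0017,.001]),"s":np.array([-.0017,-.001])}
def plan(p,jaw_deg,st=None):
    """target TCP p, tool y down, jaw axis heading jaw_deg (mod 180); prints turn/shift in present tool frame"""
    st=st or ctrl.get_state(); Rc=R.from_quat(st["tcp_rot"]); best=None
    for k in(0,180):
        t=np.radians(jaw_deg+k); z=np.array([np.cos(t),np.sin(t),0]); y=np.array([0,0,-1.]); x=np.cross(y,z)
        rv=(Rc.inv()*R.from_matrix(np.c_[x,y,z])).as_rotvec()
        if best is None or np.linalg.norm(rv)<np.linalg.norm(best): best=rv
    d=Rc.inv().apply(np.asarray(p)-st["eef_pos"])
    print("turn",best.round(4).tolist(),"shift",d.round(4).tolist(),"rows>=",int(np.ceil(max(np.linalg.norm(d)/.0417,np.degrees(np.linalg.norm(best))/7.16))))
def show(st=None):
    st=st or ctrl.get_state(); M=R.from_quat(st["tcp_rot"]).as_matrix()
    print("t %.2f"%st["time"],"tcp",st["eef_pos"].round(4),"jawhead %.1f"%np.degrees(np.arctan2(M[1,2],M[0,2])),"ydir",M[:,1].round(3),"F",st["contact_force"].round(1),"M",st["wrist_torque"].round(2),"open %.3f"%st["opening"],"q",st["qpos"].round(2))
E
python3 - <<'E'
from h import *
a=dict(np.load("scene0.npz"));b=dict(np.load("top0.npz"))
for n,c,ctr in(("t",b,(.5835,-.3305)),("s",a,(.587,-.329))):
    w=cast(c,[(u,v) for v in range(400) for u in range(640)],.09).reshape(400,640,3)
    g=cv2.cvtColor(c["pixels"],cv2.COLOR_BGR2GRAY).astype(float); r=np.hypot(w[...,0]-ctr[0],w[...,1]-ctr[1])
    v,u=np.nonzero(r<.016); 
    print(n,"gray pct",np.percentile(g[r<.016],[5,25,50,75,95]))
    zz=cloud(c)[...,2]
    vv,uu=v.min(),u.min(); print(np.round(zz[vv:v.max()+1,uu:u.max()+1]*1000).astype(float)); print(g[vv:v.max()+1,uu:u.max()+1].astype(int))
for h in(.06,.09): print(proj(b,[.5852,-.3295,h]) , proj(b,[.5835,-.3305,h]))
plan([.511,.4175,.12],85.8+0); show()
E
```

```text
t gray pct [35.3  54.25 75.5  84.   90.7 ]
[[87. 85. 88. 87. 89. 91. 87. 93. 75. 76. 83.]
 [77. 89. 89. 87. 88. 91. 90. 88. 87. 90. 91.]
 [86. 90. 91. 91. 89. 78. 79. 81. 88. 85. 88.]
 [82. 90. 85. 91. 67. 64. 70. 81. 94. 91. 93.]
 [86. 87. 86. 89. 63. 61. 65. 81. 90. 87. 91.]
 [93. 90. 90. 90. 61. 68. 73. 86. 89. 90. 90.]
 [92. 88. 93. 89. 63. 62. 73. 89. 90. 89. 91.]
 [88. 90. 88. 88. 65. 71. 79. 89. 84. 89. 89.]
 [93. 90. 93. 63. 64. 68. 80. 92. 91. 87. 91.]
 [88. 90. 91. 89. 91. 89. 81. 92. 92. 94. 91.]
 [85. 82. 84. 86. 90. 86. 93. 89. 93. 90. 90.]]
[[ 94  46  75  86  79  75  78  78  62  61  64]
 [ 50  64  84  89  74  49  53  54  60  77  80]
 [ 21  68  85  86  71  52  36  37  43  76  84]
 [ 27  81  86  86  79  74  47  33  49  76  89]
 [ 34  80  88  80  92  88  53  33  55  84  86]
 [ 45  82  87  79  96  85  46  39  63  81  87]
 [ 60  83  83  78  97  73  44  37  70  83  89]
 [ 67  81  85  81 101  62  29  45  78  89  85]
 [ 76  77  84  90  96  60  37  55  77  82  84]
 [ 87  58  70  69  79  66  62  66  85  86  79]
 [135  84  40  36  55  53  67  72  74  75  72]]
s gray pct [ 47.1   6
[... 205 characters left out ...]
91. 88. 91. 93. 91. 91. 87. 89. 86.]
 [86. 89. 89. 90. 87. 89. 87. 85. 84. 90.]]
[[139 130 128 120 112 110 108  93  93  99]
 [107 101  93  93  89  73  80  64  68  88]
 [ 77  86  70  55  54  51  47  55  60  84]
 [ 69  79  60  60  75  78  96 101 101  92]
 [ 54  88 101 105  99  88  82  81  62  43]
 [110  51  54  49  47  41  39  35  80 174]]
[[442.43567276 186.09070742]] [[442.79314807 186.64503298]]
[[445.46075563 184.48167888]] [[445.82739092 185.04923156]]
turn [0.0021, -0.2405, -0.0006] shift [0.3573, 0.0805, -0.1193] rows>= 10
t 0.10 tcp [0.208  0.6415 0.2004] jawhead 72.0 ydir [-0.001 -0.002 -1.   ] F [ 0.5  0.2 -0.2] M [-0.02 -0.   -0.  ] open 1.000 q [ 1.11  0.29  1.58  0.    1.28 -0.15]
```

Run:
```python
from h import *
plan([.33,.43,.2],85.8); plan([.511,.4175,.09],85.8)
b=dict(np.load("top0.npz")); w=cloud(b); m=(w[...,2]>.1)&(w[...,1]>.3)&(w[...,1]<.9)&(w[...,0]>.25); print(w[m].min(0),w[m].max(0))
```

```text
turn [0.0021, -0.2405, -0.0006] shift [0.1813, 0.0006, -0.1635] rows>= 6
turn [0.0021, -0.2405, -0.0006] shift [0.3573, 0.1105, -0.1193] rows>= 10
[0.25000446 0.30091948 0.10000101] [0.9943311  0.8999352  0.52750956]
```

Emit:
{"name": "jog_arm", "arguments": {"deltas": [[[0.002,-0.24,0],[0.181,0,-0.164],1],[[0.002,-0.24,0],[0.181,0,-0.164],1],[[0.002,-0.24,0],[0.181,0,-0.164],1],[[0.002,-0.24,0],[0.181,0,-0.164],1],[[0.002,-0.24,0],[0.181,0,-0.164],1],[[0.002,-0.24,0],[0.181,0,-0.164],1],[[0.002,-0.24,0],[0.357,0.06,-0.119],1],[[0.002,-0.24,0],[0.357,0.11,-0.119],1],[[0.002,-0.24,0],[0.357,0.11,-0.119],1],[[0.002,-0.24,0],[0.357,0.11,-0.119],1]]}}

```text
time: 0.93
eef_pos: [0.4735, 0.4197, 0.1162]
tcp_rot: [-0.706, 0.026, -0.026, 0.707]
contact_force: [0.7, 1.0, 0.3]
opening: 0.995
```

```bash
cat >> h.py <<'E'
def snap(tag,n,x0,x1,y0,y1,k):
    c=ctrl.read_camera(n); np.savez(f"{n}_{tag}.npz",**c)
    cv2.imwrite(f"pics/{tag}_{n}.png",cv2.resize(c["pixels"][y0:y1,x0:x1],None,fx=k,fy=k,interpolation=cv2.INTER_CUBIC)); return c
E
python3 - <<'E'
from h import *
show(); c=snap("m1","scene",340,500,200,320,5); plan([.511,.4175,.09],85.8); plan([.511,.4175,.01],85.8)
E
```

```text
t 0.93 tcp [0.4735 0.4197 0.1162] jawhead 85.7 ydir [-0.  0. -1.] F [0.7 1.  0.3] M [ 0.06  0.03 -0.08] open 0.995 q [ 0.56  0.27  1.75  0.    1.11 -0.93]
turn [0.0061, -0.0043, -0.0046] shift [0.0342, 0.0179, 0.0037] rows>= 1
turn [0.0061, -0.0043, -0.0046] shift [0.0346, 0.0979, 0.0041] rows>= 3
```

View pics/m1_scene.png

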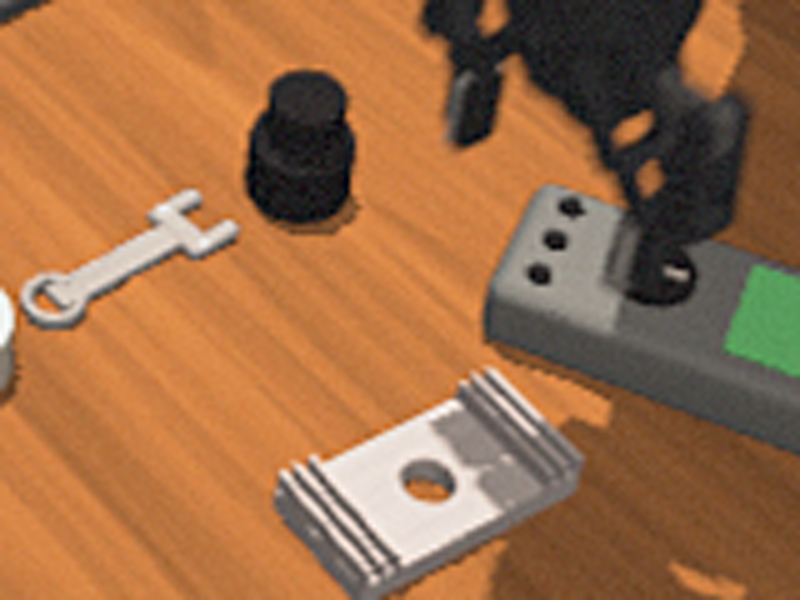

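The gripper is fully open above the multimeter side. The finger tips are at crop (465,140) and (660,255), and the plate hole is at (428,480). I'll check the height of the finger ends against the TCP.

Run:
```python
from h import *
c=dict(np.load("scene_m1.npz")); w=cloud(c)
for v,u in [(226,433),(227,432),(228,433),(226,435),(224,433),(248,472),(250,474),(251,474),(246,480)]: print((u,v),w[v,u].round(4))
m=(abs(w[...,0]-.4735)<.05)&(abs(w[...,1]-.42)<.07)&(w[...,2]>.09); P=w[m]
for s in(-1,1):
    q=P[(P[:,1]-.42)*s>.03]; print(s,len(q),np.sort(q[:,2])[:8].round(4), q[np.argsort(q[:,2])[:8]].round(3).tolist())
```

```text
(433, 226) [0.4711 0.3759 0.1695]
(432, 227) [0.4742 0.3763 0.1686]
(433, 228) [0.4707 0.3765 0.1641]
(435, 226) [0.466  0.3768 0.1675]
(433, 224) [0.4723 0.3758 0.1755]
(472, 248) [0.4921 0.4861 0.2106]
(474, 250) [0.4889 0.489  0.2061]
(474, 251) [0.3429 0.4042 0.0449]
(480, 246) [0.4793 0.4925 0.2137]
-1 1345 [0.1588 0.1603 0.1606 0.1608 0.1612 0.1614 0.1631 0.1631] [[0.474, 0.375, 0.159], [0.477, 0.375, 0.16], [0.464, 0.376, 0.161], [0.47, 0.376, 0.161], [0.472, 0.376, 0.161], [0.467, 0.376, 0.161], [0.475, 0.376, 0.163], [0.463, 0.377, 0.163]]
1 2589 [0.1605 0.1606 0.162  0.1625 0.1628 0.1639 0.1643 0.1654] [[0.481, 0.467, 0.161], [0.486, 0.467, 0.161], [0.486, 0.468, 0.162], [0.487, 0.462, 0.162], [0.484, 0.467, 0.163], [0.488, 0.466, 0.164], [0.487, 0.467, 0.164], [0.486, 0.466, 0.165]]
```

Emit:
{"name": "jog_arm", "arguments": {"deltas": [[[0.006,-0.004,-0.005],[0.034,0.018,0.004],1],[[0.006,-0.004,-0.005],[0.034,0.018,0.004],1],[[0.006,-0.004,-0.005],[0.034,0.018,0.004],1]]}}

```text
time: 1.23
eef_pos: [0.5105, 0.4162, 0.0862]
tcp_rot: [0.708, -0.028, 0.025, -0.705]
contact_force: [0.5, -1.0, -0.3]
opening: 1.001
```

Run:
```python
from h import *
show(); c=snap("m2","scene",340,500,200,320,5); show(); plan([.511,.4175,.03],85.8)
w=cloud(c); m=(abs(w[...,0]-.511)<.05)&(abs(w[...,1]-.42)<.07)&(w[...,2]>.06); P=w[m]
for s in(-1,1):
    q=P[(P[:,1]-.42)*s>.03]; print(s,len(q), q[np.argsort(q[:,2])[:8]].round(3).tolist())
```

```text
t 1.23 tcp [0.5105 0.4162 0.0862] jawhead 85.7 ydir [-0.005 -0.003 -1.   ] F [ 0.5 -1.  -0.3] M [-0.03 -0.01  0.04] open 1.001 q [ 0.53  0.36  1.7  -0.    1.08 -0.96]
t 1.28 tcp [0.5102 0.4172 0.0884] jawhead 85.7 ydir [-0.003 -0.002 -1.   ] F [-0.8  0.   0.9] M [0.03 0.04 0.03] open 1.001 q [ 0.53  0.36  1.7  -0.    1.08 -0.96]
turn [0.0018, -0.0014, -0.0025] shift [0.0009, 0.0584, 0.0005] rows>= 2
-1 1391 [[0.513, 0.372, 0.129], [0.503, 0.372, 0.129], [0.511, 0.372, 0.131], [0.509, 0.373, 0.131], [0.516, 0.365, 0.131], [0.501, 0.373, 0.132], [0.508, 0.372, 0.132], [0.5, 0.375, 0.133]]
1 2258 [[0.517, 0.465, 0.13], [0.523, 0.465, 0.131], [0.522, 0.464, 0.132], [0.524, 0.457, 0.133], [0.522, 0.466, 0.135], [0.525, 0.464, 0.135], [0.525, 0.461, 0.135], [0.524, 0.463, 0.136]]
```

View pics/m2_scene.png

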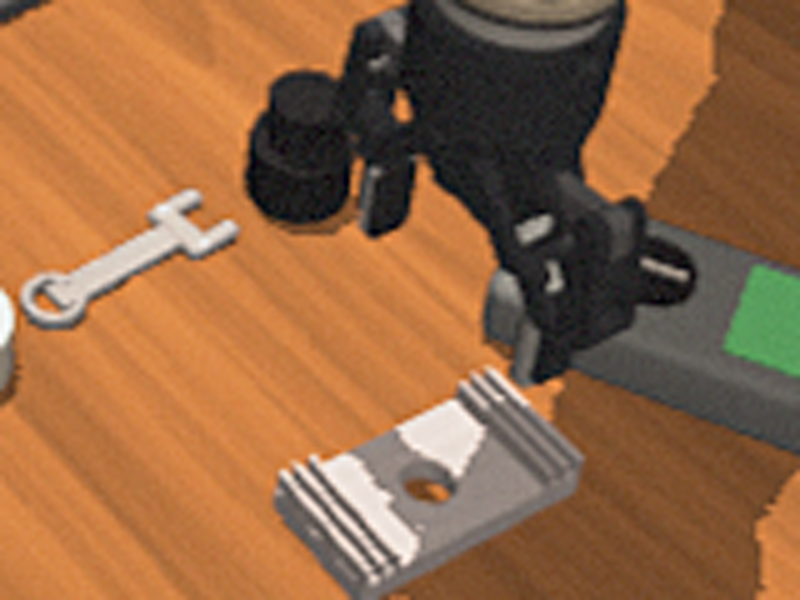

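Run:
```python
from h import *
show(); c=snap("m3","scene",340,500,200,320,5); c2=snap("m3","top",130,290,140,260,5)
for c in (c,c2):
    w=cloud(c); m=(abs(w[...,0]-.511)<.05)&(abs(w[...,1]-.42)<.08)&(w[...,2]>.06); P=w[m]
    for s in(-1,1):
        q=P[(P[:,1]-.42)*s>.03]; print(s,len(q), q[np.argsort(q[:,2])[:8]].round(3).tolist())
```

```text
t 1.28 tcp [0.5102 0.4172 0.0884] jawhead 85.7 ydir [-0.003 -0.002 -1.   ] F [-0.8  0.   0.9] M [0.03 0.04 0.03] open 1.001 q [ 0.53  0.36  1.7  -0.    1.08 -0.96]
-1 1558 [[0.512, 0.37, 0.13], [0.511, 0.374, 0.132], [0.507, 0.373, 0.133], [0.505, 0.375, 0.133], [0.502, 0.374, 0.133], [0.496, 0.374, 0.133], [0.513, 0.374, 0.133], [0.51, 0.373, 0.134]]
1 2364 [[0.521, 0.465, 0.133], [0.523, 0.461, 0.133], [0.524, 0.465, 0.134], [0.519, 0.466, 0.135], [0.521, 0.465, 0.136], [0.525, 0.46, 0.136], [0.524, 0.462, 0.138], [0.506, 0.471, 0.138]]
-1 1071 [[0.496, 0.369, 0.137], [0.495, 0.368, 0.149], [0.495, 0.37, 0.151], [0.493, 0.366, 0.177], [0.493, 0.367, 0.181], [0.492, 0.346, 0.181], [0.506, 0.343, 0.182], [0.503, 0.345, 0.185]]
1 205 [[0.521, 0.47, 0.378], [0.519, 0.47, 0.379], [0.529, 0.452, 0.381], [0.516, 0.468, 0.383], [0.52, 0.47, 0.384], [0.522, 0.461, 0.384], [0.52, 0.472, 0.385], [0.526, 0.452, 0.386]]
```

View pics/m3_scene.png

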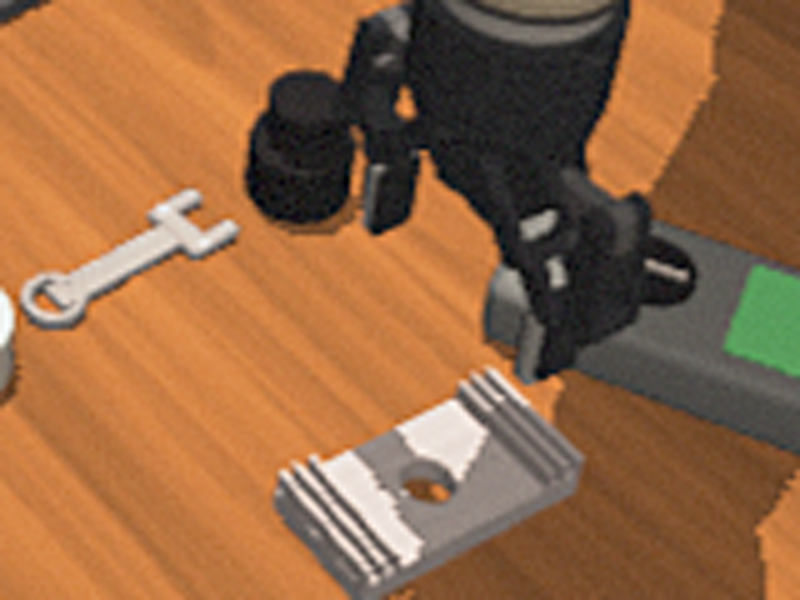

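View pics/m3_top.png

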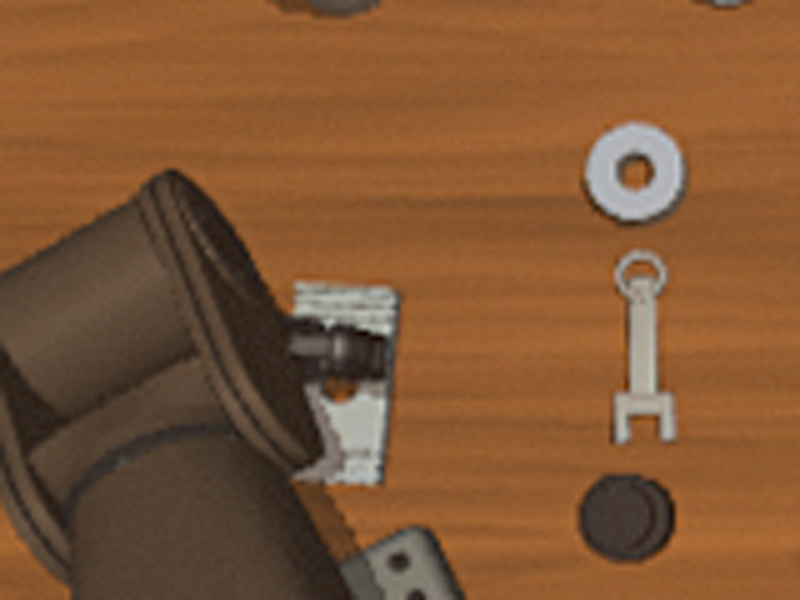

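Emit:
{"name": "jog_arm", "arguments": {"deltas": [[[0.002,-0.001,-0.002],[0.001,0.04,0.0],1],[[0.002,-0.001,-0.002],[0.001,0.058,0.0],1],[[0.002,-0.001,-0.002],[0.001,0.058,0.0],1]]}}

```text
time: 1.63
eef_pos: [0.5074, 0.4174, 0.0301]
tcp_rot: [0.707, -0.026, 0.024, -0.706]
contact_force: [-0.4, -2.1, -1.4]
opening: 0.999
```

Run:
```python
from h import *
show(); c=snap("m4","scene",340,500,200,320,5);show()
w=cloud(c); m=(abs(w[...,0]-.511)<.05)&(abs(w[...,1]-.42)<.07)&(w[...,2]>.03); P=w[m]
for s in(-1,1):
        q=P[(P[:,1]-.42)*s>.03]; print(s,len(q), q[np.argsort(q[:,2])[:8]].round(3).tolist())
```

```text
t 1.63 tcp [0.5074 0.4174 0.0301] jawhead 86.0 ydir [-0.002 -0.001 -1.   ] F [-0.4 -2.1 -1.4] M [-0.02  0.01  0.02] open 0.999 q [ 0.53  0.43  1.73  0.    0.99 -0.97]
t 1.68 tcp [0.5089 0.4183 0.0324] jawhead 86.0 ydir [ 0.001  0.001 -1.   ] F [0.3 0.  0.7] M [-0.02  0.05  0.  ] open 0.997 q [ 0.53  0.43  1.73  0.    0.99 -0.97]
-1 1357 [[0.506, 0.373, 0.073], [0.495, 0.374, 0.074], [0.501, 0.374, 0.075], [0.509, 0.373, 0.076], [0.498, 0.374, 0.076], [0.494, 0.373, 0.076], [0.504, 0.374, 0.076], [0.513, 0.375, 0.076]]
1 2072 [[0.519, 0.465, 0.074], [0.516, 0.465, 0.075], [0.519, 0.457, 0.076], [0.518, 0.464, 0.076], [0.516, 0.465, 0.078], [0.522, 0.462, 0.079], [0.517, 0.468, 0.079], [0.521, 0.463, 0.079]]
```

View pics/m4_scene.png

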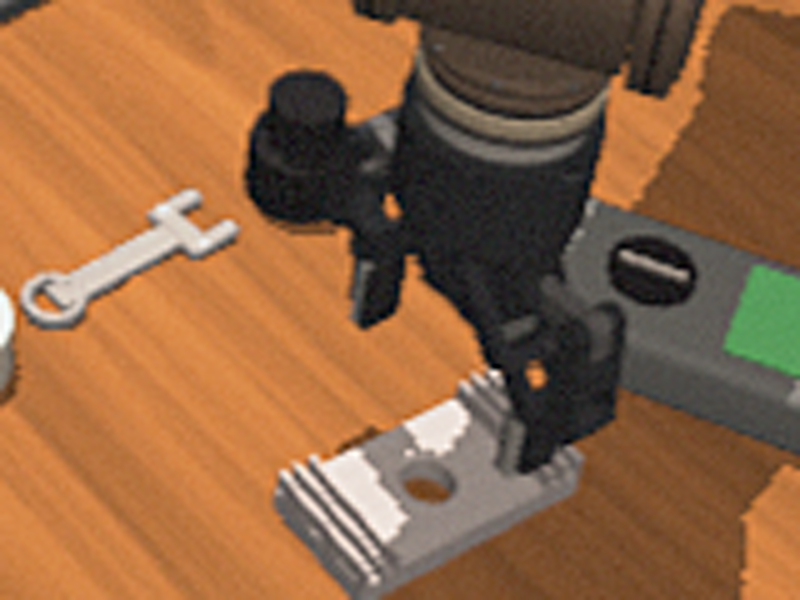

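The open finger ends are consistently 42 mm above the reported TCP, rather than 13 mm. From here I'll trust the camera and force readings for height. I'll keep descending in steps.

Emit:
{"name": "jog_arm", "arguments": {"deltas": [[[0,0,0],[0.002,0.03,0.0],1],[[0,0,0],[0.002,0.05,0.0],1],[[0,0,0],[0.002,0.058,0.0],1],[[0,0,0],[0.002,0.058,0.0],1]]}}

```text
time: 2.02
eef_pos: [0.5101, 0.4183, -0.0256]
tcp_rot: [-0.707, 0.025, -0.025, 0.707]
contact_force: [-0.7, -0.6, 0.2]
opening: 0.999
```

Run:
```python
from h import *
show(); c=snap("m5","scene",340,500,200,320,5);show()
w=cloud(c); m=(abs(w[...,0]-.511)<.03)&(abs(w[...,1]-.42)<.07)&(w[...,2]>.008); P=w[m]
q=P[(P[:,1]-.42)<-.035]; print(len(q), q[np.argsort(q[:,2])[:8]].round(3).tolist())
```

```text
t 2.02 tcp [ 0.5101  0.4183 -0.0256] jawhead 86.0 ydir [-0.001  0.    -1.   ] F [-0.7 -0.6  0.2] M [ 0.    0.01 -0.02] open 0.999 q [ 0.53  0.51  1.73  0.    0.9  -0.97]
t 2.07 tcp [ 0.5111  0.4188 -0.0242] jawhead 86.0 ydir [ 0.002  0.002 -1.   ] F [-0.3 -0.5 -0.2] M [ 0.03 -0.04  0.02] open 0.999 q [ 0.53  0.51  1.73  0.    0.9  -0.97]
871 [[0.504, 0.374, 0.017], [0.5, 0.373, 0.017], [0.5, 0.376, 0.019], [0.513, 0.374, 0.02], [0.509, 0.373, 0.02], [0.508, 0.375, 0.02], [0.512, 0.376, 0.02], [0.517, 0.372, 0.021]]
```

View pics/m5_scene.png

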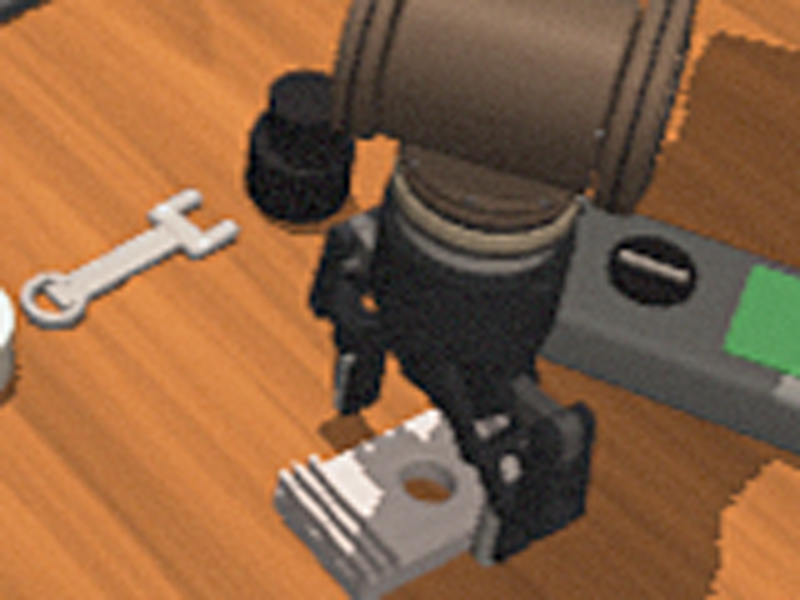

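Emit:
{"name": "jog_arm", "arguments": {"deltas": [[[0,0,0],[0.0,0.008,0.0],1],[[0,0,0],[0.0,0.008,0.0],1],[[0,0,0],[0.0,0.008,0],0.55],[[0,0,0],[0.0,0.008,0],0.55],[[0,0,0],[0.0,0.008,0],0.55],[[0,0,0],[0.0,0.008,0],0.55]], "force": 40}}

```text
time: 2.57
eef_pos: [0.512, 0.4193, -0.0309]
tcp_rot: [-0.706, 0.024, -0.026, 0.708]
contact_force: [0.1, -0.4, 2.8]
opening: 0.689
```

Run:
```python
from h import *
show(); c=snap("m6","scene",340,500,200,320,5);show()
w=cloud(c); m=(abs(w[...,0]-.511)<.03)&(abs(w[...,1]-.42)<.07)&(w[...,2]>.0); P=w[m]
```

```text
t 2.57 tcp [ 0.512   0.4193 -0.0309] jawhead 86.0 ydir [ 0.003  0.003 -1.   ] F [ 0.1 -0.4  2.8] M [-0.09  0.04 -0.06] open 0.689 q [ 0.53  0.52  1.73  0.    0.89 -0.97]
t 2.62 tcp [ 0.512   0.4193 -0.0309] jawhead 86.0 ydir [ 0.003  0.003 -1.   ] F [-0.8  0.4  4.5] M [-0.14  0.08  0.05] open 0.689 q [ 0.53  0.52  1.73  0.    0.89 -0.97]
```

View pics/m6_scene.png

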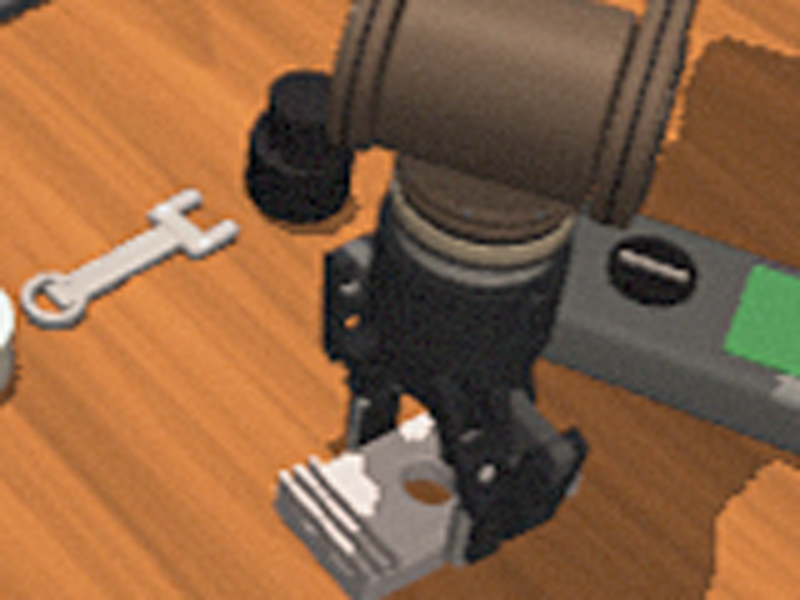

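Closed at 0.69 (59 mm) on the 60 mm width. Next I'll lift and check.

Emit:
{"name": "jog_arm", "arguments": {"deltas": [[[0,0,0],[0,-0.02,0],0.55],[[0,0,0],[0,-0.05,0],0.55],[[0,0,0],[0,-0.09,0],0.55],[[0,0,0],[0,-0.13,0],0.55],[[0,0,0],[0,-0.13,0],0.55],[[0,0,0],[0,-0.13,0],0.55]]}}

```text
time: 3.12
eef_pos: [0.5134, 0.42, 0.1026]
tcp_rot: [-0.704, 0.022, -0.028, 0.709]
contact_force: [0.3, 0.2, -2.5]
opening: 0.685
```

Run:
```python
from h import *
show(); c=snap("m7","scene",340,500,150,270,5);show(); plan([.4544,-.0073,.105],86)
```

```text
t 3.12 tcp [0.5134 0.42   0.1026] jawhead 86.0 ydir [ 0.009  0.006 -1.   ] F [ 0.3  0.2 -2.5] M [-0.05  0.03 -0.04] open 0.685 q [ 0.53  0.35  1.69  0.    1.09 -0.97]
t 3.17 tcp [0.5115 0.4189 0.0993] jawhead 86.0 ydir [ 0.004  0.003 -1.   ] F [-0.6 -0.3 -3.5] M [-0.04  0.02  0.01] open 0.684 q [ 0.53  0.35  1.69  0.    1.09 -0.97]
turn [-0.0032, -0.0003, 0.0035] shift [-0.0271, -0.0071, -0.4291] rows>= 11
```

View pics/m7_scene.png

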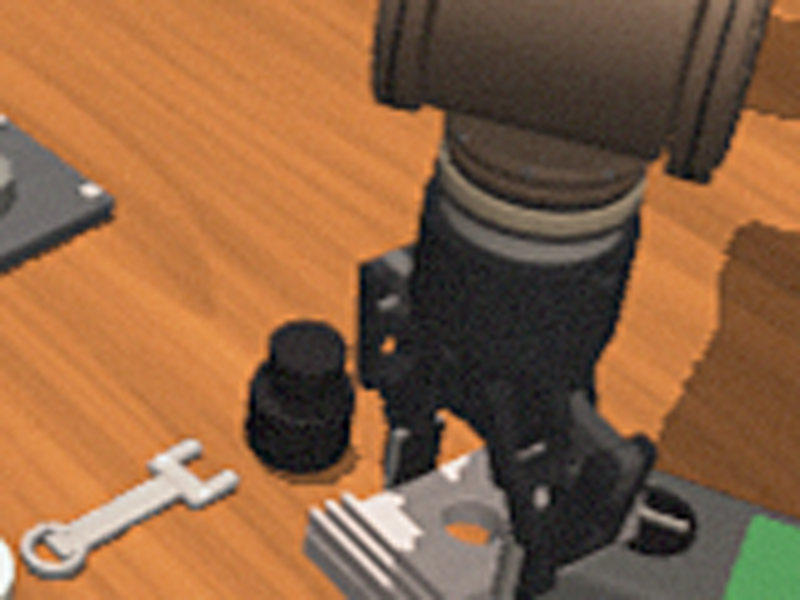

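Held and level. Next I'll carry it over the post, keeping the underside at about 0.13.

Emit:
{"name": "jog_arm", "arguments": {"deltas": [[[0,0,0],[-0.002,-0.005,-0.04],0.55],[[0,0,0],[-0.005,-0.006,-0.08],0.55],[[0,0,0],[-0.007,-0.006,-0.12],0.55],[[0,0,0],[-0.01,-0.006,-0.16],0.55],[[0,0,0],[-0.012,-0.006,-0.2],0.55],[[0,0,0],[-0.015,-0.006,-0.24],0.55],[[0,0,0],[-0.018,-0.006,-0.28],0.55],[[0,0,0],[-0.02,-0.006,-0.32],0.55],[[0,0,0],[-0.023,-0.006,-0.35],0.55],[[0,0,0],[-0.025,-0.006,-0.37],0.55]]}}

```text
time: 4.0
eef_pos: [0.4574, 0.0492, 0.1008]
tcp_rot: [-0.706, 0.027, -0.025, 0.708]
contact_force: [0.4, 0.7, -3.5]
opening: 0.686
```

Run:
```python
from h import *
show();plan([.4544,-.0073,.095],86)
```

```text
t 4.00 tcp [0.4574 0.0492 0.1008] jawhead 85.9 ydir [-0.003  0.003 -1.   ] F [ 0.4  0.7 -3.5] M [-0.02 -0.05 -0.06] open 0.686 q [-0.12 -0.08  2.17  0.    1.05 -1.62]
turn [-0.0027, -0.0024, -0.003] shift [0.0011, 0.0057, -0.0566] rows>= 2
```

Emit:
{"name": "jog_arm", "arguments": {"deltas": [[[-0.002,-0.002,-0.003],[0.001,0.005,-0.035],0.55],[[-0.002,-0.002,-0.003],[0.001,0.005,-0.057],0.55],[[-0.002,-0.002,-0.003],[0.001,0.005,-0.057],0.55],[[-0.002,-0.002,-0.003],[0.001,0.005,-0.057],0.55]]}}

```text
time: 4.33
eef_pos: [0.4521, -0.0081, 0.093]
tcp_rot: [-0.706, 0.028, -0.024, 0.707]
contact_force: [0.3, 0.2, -2.5]
opening: 0.692
```

Run:
```python
from h import *
show(); snap("m8","scene",270,400,110,207,6); snap("m8","top",270,400,180,278,6); show()
```

```text
t 4.33 tcp [ 0.4521 -0.0081  0.093 ] jawhead 85.8 ydir [-0.005  0.002 -1.   ] F [ 0.3  0.2 -2.5] M [ 0.01 -0.01  0.03] open 0.692 q [-0.24 -0.09  2.2   0.    1.04 -1.74]
t 4.43 tcp [ 0.4529 -0.007   0.0939] jawhead 86.0 ydir [-0.003  0.002 -1.   ] F [-0.8  0.3 -2.5] M [0.02 0.02 0.05] open 0.687 q [-0.24 -0.09  2.19  0.    1.04 -1.74]
```

View pics/m8_scene.png

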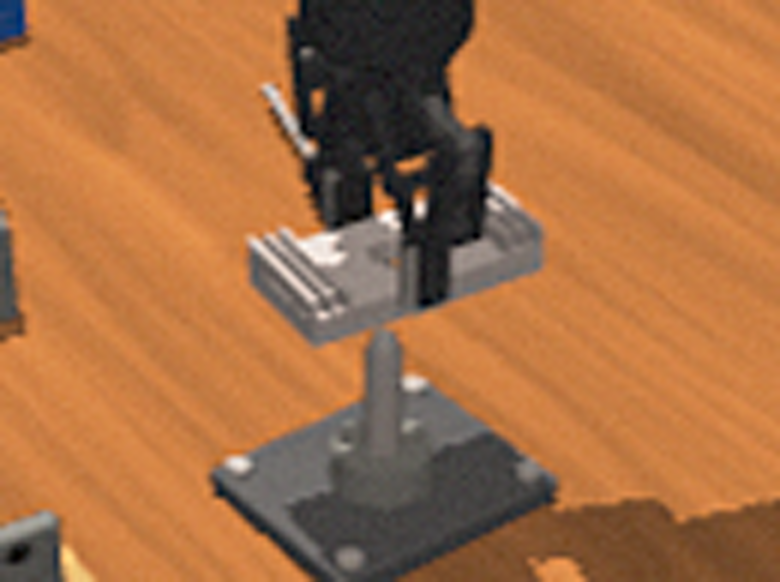

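View pics/m8_top.png

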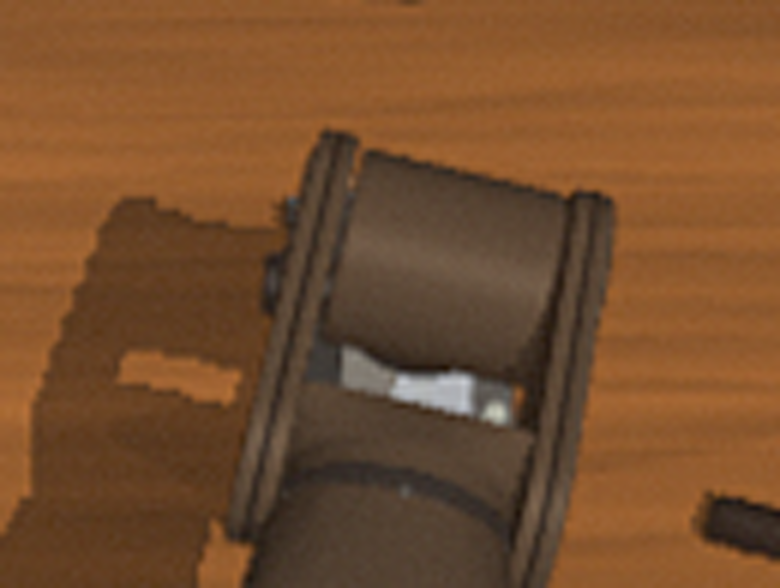

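Run:
```python
from h import *
c=dict(np.load("scene_m8.npz"))
px=lambda x,y:(270+(x+.5)/6-.5,110+(y+.5)/6-.5)
A,B,C=cast(c,[px(317,345),px(543,264),px(252,281)],.125)
print("AB",np.linalg.norm(A-B),"AC",np.linalg.norm(A-C),"BC",np.linalg.norm(B-C),"ctr",(B+C)/2,"ang",np.degrees(np.arctan2(*(C-A)[[1,0]])),np.degrees(np.arctan2(*(B-A)[[1,0]])))
# post tip from scene
w=cloud(c); 
m=(abs(w[...,0]-.455)<.03)&(abs(w[...,1]+.007)<.03)&(w[...,2]>.04)&(w[...,2]<.1); v,u=np.nonzero(m); print(u.min(),u.max(),v.min(),v.max())
for r in range(v.min(),v.max(),2):
    uu=u[v==r]; print(r,uu.min(),uu.max(),w[r,uu].mean(0).round(4))
b=dict(np.load("scene0.npz"))
print(proj(c,[[.4555,-.0062,h] for h in(.04,.06,.08,.096)]))
# hole px
z=w[146:158,328:340,2]; print((z*1000).round())
```

```text
AB 0.12049161077458705 AC 0.05904790170503374 BC 0.1331788375613563 ctr [ 0.44408572 -0.00919654  0.125     ] ang -93.69487895939763 177.38542431594664
330 336 164 183
164 333 333 [ 0.4501 -0.0144  0.0946]
166 331 335 [ 0.4556 -0.0065  0.0946]
168 330 336 [ 0.457  -0.0044  0.0897]
170 330 336 [ 0.4573 -0.0039  0.0833]
172 330 336 [ 0.4573 -0.0039  0.0764]
174 330 336 [ 0.4578 -0.0032  0.0702]
176 330 336 [ 0.4576 -0.0035  0.063 ]
178 330 336 [ 0.4575 -0.0036  0.0559]
180 330 336 [ 0.4565 -0.005   0.0477]
182 331 335 [ 0.458  -0.0028  0.0427]
[[333.04790328 181.84310786]
 [333.05866923 176.15586034]
 [333.06966097 170.34933736]
 [333.07862173 165.61569779]]
[[143. 140. 138. 139. 140. 139. 138. 136. 179. 181. 181. 178.]
 [141. 138. 139. 139. 140. 138. 141. 137. 175. 177. 180. 179.]
 [141. 139. 138. 135. 140. 138. 139. 138. 174. 174. 178. 176.]
 [139. 139. 140. 137. 140. 137. 138. 139. 171. 174. 174. 175.]
 [138. 140. 139. 137. 137. 135. 132. 135. 166. 170. 173. 171.]
 [137. 139. 138. 137. 133. 129. 134. 132. 164. 163. 163. 165.]
 [139. 137. 137. 131. 132. 128. 130. 130. 159. 161. 160. 162.]
 [138. 139. 139. 138. 124. 125. 126. 124. 157. 158. 158. 159.]
 [137. 140. 139. 140. 137. 140. 140. 139. 153. 154. 155. 155.]
 [141. 140. 136. 142. 139. 137. 138. 137. 149. 151. 152. 154.]
 [139. 137. 137. 138. 137. 137. 139. 139. 147. 149. 145. 148.]
 [138. 137. 139. 138. 141. 137. 137. 139. 143. 146. 144. 148.]]
```

Run:
```python
from h import *
c=dict(np.load("scene_m8.npz")); b=dict(np.load("scene0.npz"))
px=lambda x,y:(270+(x+.5)/6-.5,110+(y+.5)/6-.5)
cv2.imwrite("pics/m8z.png",cv2.convertScaleAbs(cv2.resize(c["pixels"][140:172,308:364],None,fx=14,fy=14,interpolation=cv2.INTER_CUBIC),alpha=1.6))
w=cloud(c); m=(abs(w[...,2]-.1385)<.003)&(abs(w[...,0]-.45)<.08)&(abs(w[...,1]+.01)<.05)
print(w[m].min(0),w[m].max(0))
w0=cloud(b); g=cv2.cvtColor(b["pixels"],cv2.COLOR_BGR2HSV)
# hole in the start picture: orange inside plate
m=(g[...,1]>120); m2=np.zeros_like(m); m2[285:308,414:438]=m[285:308,414:438]; v,u=np.nonzero(m2); print("hole px",u.mean(),v.mean(),len(u),cast(b,[u.mean(),v.mean()],.007),cast(b,[425.5,296],.014))
```

```text
[ 0.39364131 -0.04403222  0.13556766] [0.51012662 0.03495706 0.14141621]
hole px 422.5945945945946 294.6756756756757 37 [[0.50425717 0.41040176 0.007     ]] [[0.50620875 0.42008283 0.014     ]]
```

View pics/m8z.png

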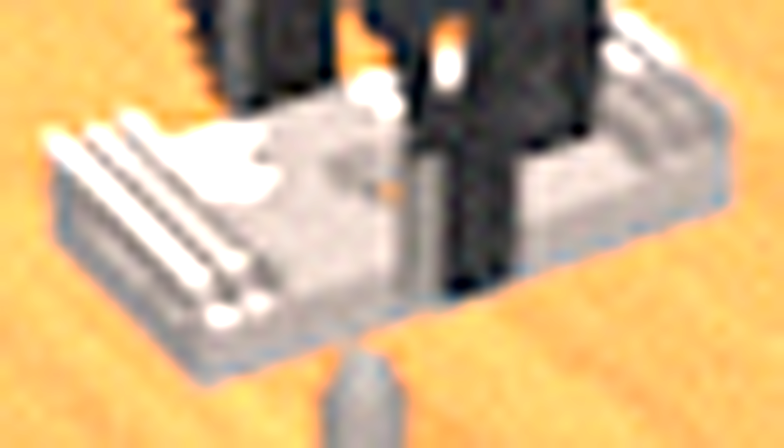

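Run:
```python
from h import *
c=dict(np.load("scene_m8.npz"))
px=lambda x,y:(308+(x+.5)/14-.5,140+(y+.5)/14-.5)
names=["A near-bottom","B right-bottom","C left-bottom"]
P=[px(205,382),px(730,203),px(57,238)]
for h in(.122,.125,.128): 
    Q=cast(c,P,h); print(h,Q.round(4).tolist(),"ctr",(Q[1]+Q[2])[:2]/2, np.linalg.norm(Q[0]-Q[1]),np.linalg.norm(Q[0]-Q[2]))
w=cloud(c)
m=(w[...,2]>.118)&(w[...,2]<.152)&(abs(w[...,0]-.45)<.09)&(abs(w[...,1]+.01)<.06)
r=cv2.minAreaRect((w[m][:,:2]*1000).astype(np.float32)); print(r)
for (x,y) in [(205,330),(205,360),(100,250),(60,200),(720,150),(650,210),(57,150),(730,120)]:
    u,v=px(x,y); print((x,y),w[int(round(v)),int(round(u))].round(4))
print("hole?",cast(c,px(393,180),.1385))
```

```text
0.122 [[0.5037, 0.0126, 0.122], [0.3852, 0.0206, 0.122], [0.5003, -0.0447, 0.122]] ctr [ 0.44273375 -0.01206385] 0.11875429050686542 0.05740355577416514
0.125 [[0.506, 0.0162, 0.125], [0.3881, 0.0242, 0.125], [0.5026, -0.0409, 0.125]] ctr [ 0.44535449 -0.00835721] 0.11821016652077196 0.0571405366322843
0.128 [[0.5084, 0.0198, 0.128], [0.391, 0.0277, 0.128], [0.505, -0.037, 0.128]] ctr [ 0.44797522 -0.00465057] 0.11766604253467856 0.05687751749040346
((448.3493957519531, -3.4264373779296875), (79.5096435546875, 121.39490509033203), 86.15823364257812)
(205, 330) [0.5079 0.0185 0.1392]
(205, 360) [0.506  0.0154 0.1304]
(100, 250) [ 0.5084 -0.0143  0.1402]
(60, 200) [ 0.5038 -0.0365  0.136 ]
(720, 150) [0.3941 0.0278 0.1422]
(650, 210) [0.4067 0.023  0.1283]
(57, 150) [ 0.5044 -0.0348  0.1499]
(730, 120) [ 0.2459 -0.151   0.0011]
hole? [[ 0.4492618  -0.00334257  0.1385    ]]
```

Run:
```python
from h import *
b=dict(np.load("scene0.npz"))
px=lambda x,y:(380+(x+.5)/8-.5,265+(y+.5)/8-.5)
Q=cast(b,[px(262,450),px(603,275),px(120,290)],0.0); print(Q,(Q[1]+Q[2])/2,np.linalg.norm(Q[0]-Q[1]),np.linalg.norm(Q[0]-Q[2]))
show(); plan([.457,-.0073,.075],86)
```

```text
[[0.56550017 0.44471537 0.        ]
 [0.44919381 0.45528218 0.        ]
 [0.56216014 0.3846193  0.        ]] [0.50567698 0.41995074 0.        ] 0.11678539401959813 0.060188815678807274
t 4.43 tcp [ 0.4529 -0.007   0.0939] jawhead 86.0 ydir [-0.003  0.002 -1.   ] F [-0.8  0.3 -2.5] M [0.02 0.02 0.05] open 0.687 q [-0.24 -0.09  2.19  0.    1.04 -1.74]
turn [-0.0017, -0.0006, -0.0036] shift [0.0041, 0.0189, -0.0] rows>= 1
```

Emit:
{"name": "jog_arm", "arguments": {"deltas": [[[0,0,0],[0.006,0.01,0],0.55],[[0,0,0],[0.006,0.02,0],0.55],[[0,0,0],[0.006,0.02,0],0.55]]}}

```text
time: 4.68
eef_pos: [0.4566, -0.006, 0.071]
tcp_rot: [-0.706, 0.028, -0.021, 0.708]
contact_force: [-0.5, 0.2, -3.3]
opening: 0.686
```

Run:
```python
from h import *
show(); c=snap("m9","scene",308,364,140,182,14); show()
```

```text
t 4.68 tcp [ 0.4566 -0.006   0.071 ] jawhead 86.1 ydir [-0.009  0.003 -1.   ] F [-0.5  0.2 -3.3] M [-0.    0.06 -0.01] open 0.686 q [-0.24 -0.04  2.2   0.    1.   -1.74]
t 4.73 tcp [ 0.457  -0.0062  0.0719] jawhead 86.1 ydir [-0.008  0.003 -1.   ] F [-0.  -0.1 -1.8] M [ 0.03 -0.01 -0.03] open 0.687 q [-0.24 -0.04  2.2   0.    1.   -1.74]
```

View pics/m9_scene.png

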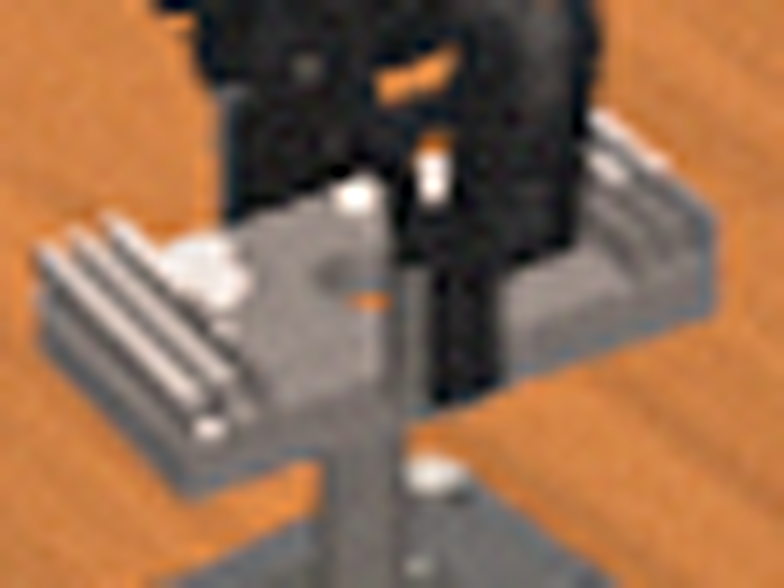

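Run:
```python
from h import *
c=dict(np.load("scene_m9.npz"))
px=lambda x,y:(308+(x+.5)/14-.5,140+(y+.5)/14-.5)
for h in(.101,.103,.105):
    Q=cast(c,[px(190,500),px(714,313),px(43,347)],h); print((Q[1]+Q[2])/2,np.linalg.norm(Q[0]-Q[1]),np.linalg.norm(Q[0]-Q[2]))
w=cloud(c); m=(w[...,2]>.097)&(w[...,2]<.131)&(abs(w[...,0]-.45)<.09)&(abs(w[...,1]+.01)<.045)
for (x,y) in [(190,450),(190,480),(110,390),(60,330),(690,270),(620,310),(300,420),(300,440)]:
    u,v=px(x,y); print((x,y),w[int(round(v)),int(round(u))].round(4))
m=(abs(w[...,0]-.457)<.07)&(abs(w[...,1]+.007)<.05)&(w[...,2]>.1)
print("top z",np.median(w[160:165,322:330,2]))
```

```text
[ 0.44920684 -0.0078072   0.101     ] 0.11984165570035268 0.05921310744242623
[ 0.45088054 -0.00542549  0.103     ] 0.11948696118885382 0.05903785482182561
[ 0.45255425 -0.00304379  0.105     ] 0.11913226667735506 0.05886260220122488
(190, 450) [0.5114 0.0183 0.1117]
(190, 480) [0.511  0.0175 0.1045]
(110, 390) [ 0.511  -0.0116  0.1105]
(60, 330) [ 0.5105 -0.0272  0.1145]
(690, 270) [0.399  0.0271 0.1145]
(620, 310) [0.416  0.0271 0.1113]
(300, 420) [0.4858 0.0183 0.1078]
(300, 440) [0.4876 0.0209 0.1068]
top z nan
```

Emit:
{"name": "jog_arm", "arguments": {"deltas": [[[0,0,0],[0.0045,0.0,0],0.55],[[0.003,0,-0.008],[0.0045,0.0,0],0.55],[[0.003,0,-0.008],[0.0045,0.01,0],0.55],[[0.003,0,-0.008],[0.0045,0.02,0],0.55],[[0.003,0,-0.008],[0.0045,0.03,0],0.55],[[0.003,0,-0.008],[0.0045,0.03,0],0.55]]}}

```text
time: 5.23
eef_pos: [0.4589, -0.0059, 0.0389]
tcp_rot: [-0.704, 0.026, -0.023, 0.709]
contact_force: [0.0, -0.2, -2.9]
opening: 0.691
```

Run:
```python
from h import *
show(); c=snap("m10","scene",308,364,140,182,14); show()
```

```text
t 5.23 tcp [ 0.4589 -0.0059  0.0389] jawhead 86.0 ydir [-0.005  0.007 -1.   ] F [ 0.  -0.2 -2.9] M [-0.01 -0.01  0.04] open 0.691 q [-0.24  0.02  2.21  0.01  0.92 -1.74]
t 5.28 tcp [ 0.4596 -0.006   0.0399] jawhead 86.0 ydir [-0.004  0.007 -1.   ] F [ 0.4  0.6 -2.4] M [0.07 0.03 0.04] open 0.689 q [-0.24  0.02  2.21  0.01  0.92 -1.74]
```

View pics/m10_scene.png

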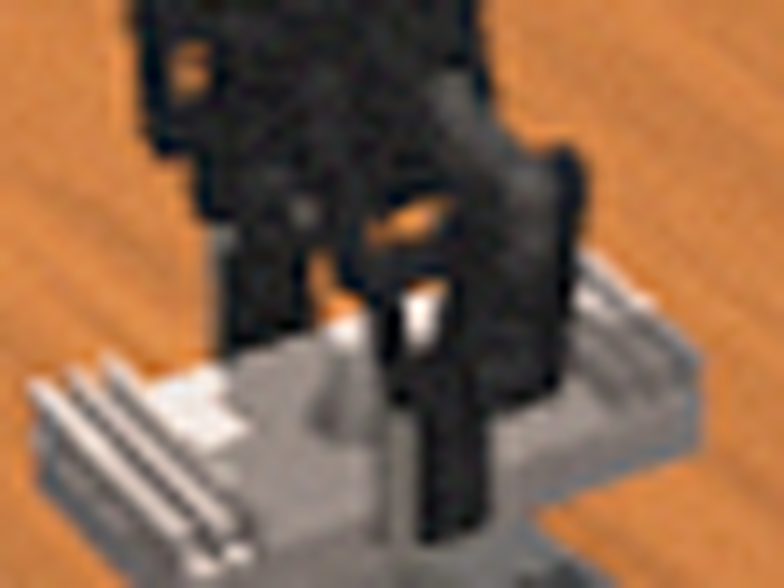

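Run:
```python
from h import *
for tag,ctr,tz in (("m4",(.51,.418),.0735),("m10",(.459,-.006),.070)):
    c=dict(np.load(f"scene_{tag}.npz")); w=cloud(c)
    d=w-np.array([ctr[0],ctr[1],0]); m=(abs(d[...,0])<.045)&(abs(d[...,1])<.075)&(w[...,2]>tz+.012)
    P=d[m]
    for lo in range(-75,75,10):
        q=P[(P[:,1]*1000>=lo)&(P[:,1]*1000<lo+10)]
        if len(q)>5: print(tag,lo,"lowest above tip",np.round((np.percentile(q[:,2],[2,10,50])-tz)*1000),"x",(q[:,0].min()*1000).round(),(q[:,0].max()*1000).round())
```

```text
m4 -75 lowest above tip [ 50.  58. 285.] x -44.0 6.0
m4 -65 lowest above tip [ 44.  54. 277.] x -44.0 12.0
m4 -55 lowest above tip [ 17.  38. 292.] x -45.0 34.0
m4 -45 lowest above tip [ 14.  25. 278.] x -45.0 45.0
m4 -35 lowest above tip [ 66.  78. 270.] x -45.0 45.0
m4 -25 lowest above tip [ 71. 121. 259.] x -44.0 45.0
m4 -15 lowest above tip [ 67.  93. 234.] x -20.0 45.0
m4 -5 lowest above tip [ 74. 135. 230.] x -26.0 43.0
m4 5 lowest above tip [ 84. 124. 218.] x -32.0 37.0
m4 15 lowest above tip [ 77.  96. 200.] x -43.0 33.0
m4 25 lowest above tip [ 63. 101. 182.] x -44.0 27.0
m4 35 lowest above tip [ 28.  63. 229.] x -45.0 21.0
m4 45 lowest above tip [ 15.  29. 242.] x -36.0 15.0
m4 55 lowest above tip [ 30.  72. 232.] x -20.0 17.0
m4 65 lowest above tip [49. 55. 79.] x -11.0 16.0
m10 -75 lowest above tip [83. 84. 95.] x 5.0 9.0
m10 -65 lowest above tip [55. 63. 99.] x -5.0 29.0
m10 -55 lowest above tip [ 57.  79. 269.] x -44.0 31.0
m10 -45 lowest above tip [ 25.  59. 289.] x -44.0 43.0
m10 -35 lowest above tip [ 14.  18. 241.] x -45.0 45.0
m10 -25 lowest above tip [ 13.  15. 172.] x -30.0 45.0
m10 -15 lowest above tip [ 14.  16. 186.] x -27.0 45.0
m10 -5 lowest above tip [ 13.  16. 192.] x -45.0 41.0
m10 5 lowest above tip [ 14.  25. 178.] x -44.0 45.0
m10 15 lowest above tip [ 14.  17. 161.] x -45.0 45.0
m10 25 lowest above tip [ 13.  25. 152.] x -45.0 45.0
m10 35 lowest above tip [ 16.  26. 142.] x -44.0 45.0
m10 45 lowest above tip [ 62. 215. 259.] x -43.0 44.0
m10 55 lowest above tip [ 59.  88. 268.] x -45.0 20.0
m10 65 lowest above tip [ 90.  96. 259.] x -45.0 18.0
```

The post is inside the hole with no side force, and the gripper body will clear the post top by about 15 mm. Lowering on.

Emit:
{"name": "jog_arm", "arguments": {"deltas": [[[0,0,0],[0,0.012,0],0.55],[[0,0,0],[0,0.024,0],0.55],[[0,0,0],[0,0.032,0],0.55],[[0,0,0],[0,0.037,0],0.55],[[0,0,0],[0,0.037,0],0.55]]}}

```text
time: 5.7
eef_pos: [0.4586, -0.0056, 0.0018]
tcp_rot: [-0.704, 0.027, -0.022, 0.709]
contact_force: [-0.4, 0.4, -2.8]
opening: 0.687
```

Run:
```python
from h import *
show(); c=snap("m11","scene",280,390,120,205,7); show()
```

```text
t 5.70 tcp [ 0.4586 -0.0056  0.0018] jawhead 86.0 ydir [-0.006  0.007 -1.   ] F [-0.4  0.4 -2.8] M [-0.03  0.01  0.01] open 0.687 q [-0.24  0.09  2.22  0.01  0.84 -1.74]
t 5.75 tcp [ 0.4592 -0.0057  0.0026] jawhead 86.0 ydir [-0.005  0.007 -1.   ] F [ 0.9  0.2 -2.1] M [-0.06 -0.02  0.01] open 0.689 q [-0.24  0.09  2.22  0.01  0.84 -1.74]
```

View pics/m11_scene.png

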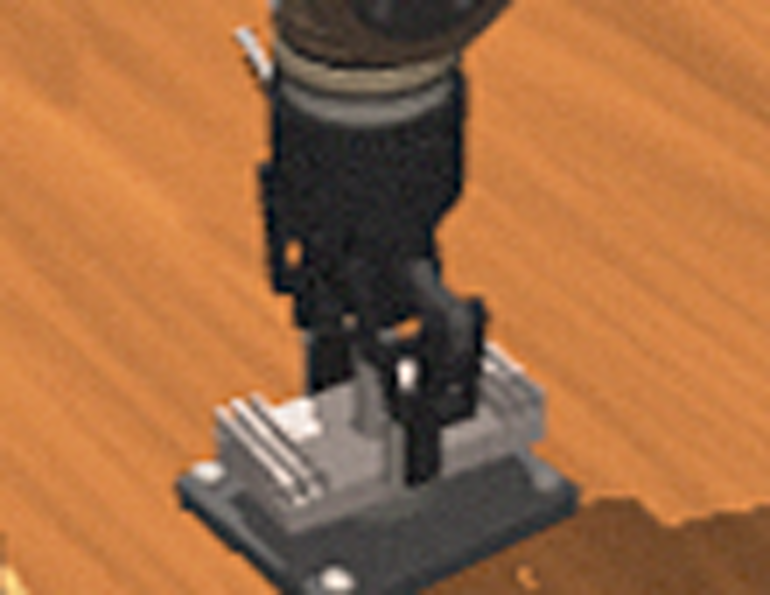

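Emit:
{"name": "jog_arm", "arguments": {"deltas": [[[0,0,0],[0,0.002,0],0.55],[[0,0,0],[0,0.004,0],0.55],[[0,0,0],[0,0.005,0],0.55]]}}

```text
time: 6.0
eef_pos: [0.4601, -0.0058, -0.001]
tcp_rot: [-0.704, 0.026, -0.023, 0.709]
contact_force: [-5.0, 0.9, 13.1]
opening: 0.691
```

Run:
```python
from h import *
show()
```

```text
t 6.00 tcp [ 0.4601 -0.0058 -0.001 ] jawhead 86.0 ydir [-0.004  0.007 -1.   ] F [-5.   0.9 13.1] M [ 0.01  0.89 -0.01] open 0.691 q [-0.24  0.1   2.22  0.01  0.83 -1.74]
```

The plate is seated at the expected height (TCP -0.001, 13 N up). Releasing and rising.

Emit:
{"name": "jog_arm", "arguments": {"deltas": [[[0,0,0],[0,-0.001,0],1],[[0,0,0],[0,-0.001,0],1],[[0,0,0],[0,-0.001,0],1],[[0,0,0],[0,-0.001,0],1],[[0,0,0],[0,-0.03,0],1],[[0,0,0],[0,-0.07,0],1],[[0,0,0],[0,-0.11,0],1],[[0,0,0],[0,-0.13,0],1]]}}

```text
time: 6.67
eef_pos: [0.463, -0.0072, 0.134]
tcp_rot: [-0.705, 0.024, -0.025, 0.709]
contact_force: [-0.2, -0.2, 0.3]
opening: 1.001
```

Run:
```python
from h import *
show(); c=snap("m12","scene",280,390,120,205,7); plan([.635,.235,.10],90); plan([.635,.235,.10],0)
```

```text
t 6.67 tcp [ 0.463  -0.0072  0.134 ] jawhead 86.0 ydir [ 0.003  0.005 -1.   ] F [-0.2 -0.2  0.3] M [ 0.01 -0.01 -0.02] open 1.001 q [-0.24 -0.13  2.15  0.01  1.12 -1.74]
turn [-0.0039, -0.0688, 0.0082] shift [0.1525, 0.0393, 0.2537] rows>= 8
turn [-0.0095, 1.502, 0.0033] shift [0.1525, 0.0393, 0.2537] rows>= 13
```

View pics/m12_scene.png

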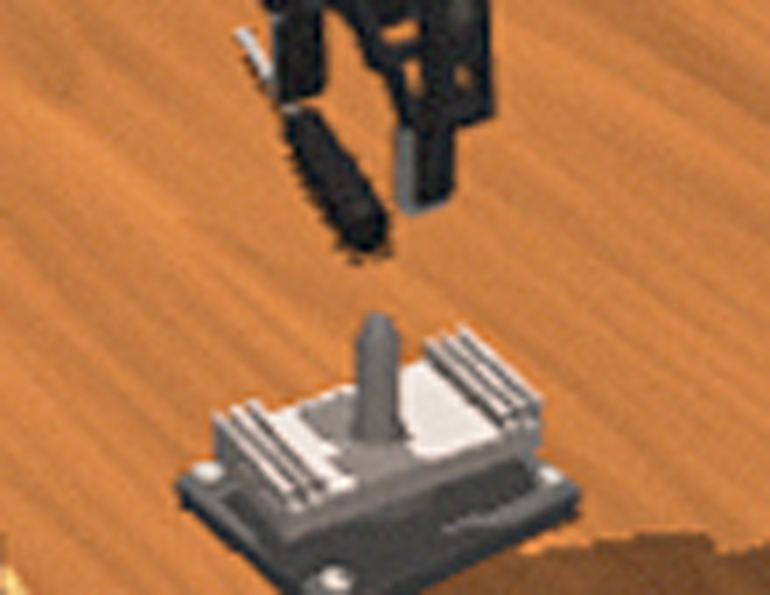

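The plate sits flat with the post through its hole at (378,430) in the crop. Next is the spacer.

Emit:
{"name": "jog_arm", "arguments": {"deltas": [[[0,0,0.008],[0.021,0,0.035],1],[[0,0,0.008],[0.042,0,0.07],1],[[0,0,0.008],[0.063,0,0.105],1],[[0,0,0.008],[0.084,0,0.14],1],[[0,0,0.008],[0.105,0.01,0.175],1],[[0,0,0.008],[0.126,0.02,0.21],1],[[0,0,0.008],[0.15,0.05,0.25],1],[[0,0,0.008],[0.152,0.06,0.254],1],[[0,0,0.008],[0.152,0.06,0.254],1],[[0,0,0.008],[0.152,0.06,0.254],1]]}}

```text
time: 7.55
eef_pos: [0.6332, 0.2357, 0.0766]
tcp_rot: [-0.706, 0.025, -0.022, 0.708]
contact_force: [0.4, -0.0, 0.9]
opening: 0.997
```

Run:
```python
from h import *
show(); c=snap("m13","scene",270,400,180,285,6); show(); plan([.6345,.235,-.0245],86);plan([.6345,.235,.02],86)
```

```text
t 7.55 tcp [0.6332 0.2357 0.0766] jawhead 86.1 ydir [-0.004  0.003 -1.   ] F [ 0.4 -0.   0.9] M [ 0.01  0.03 -0.06] open 0.997 q [ 0.2   0.41  1.66  0.    1.08 -1.3 ]
t 7.60 tcp [0.634  0.2351 0.0785] jawhead 86.1 ydir [-0.002  0.003 -1.   ] F [ 0.5  0.  -0.4] M [-0.02  0.   -0.03] open 0.996 q [ 0.2   0.41  1.66  0.    1.08 -1.3 ]
turn [-0.0033, 0.0014, -0.0018] shift [0.0007, 0.103, -0.0004] rows>= 3
turn [-0.0033, 0.0014, -0.0018] shift [0.0006, 0.0585, -0.0002] rows>= 2
```

View pics/m13_scene.png

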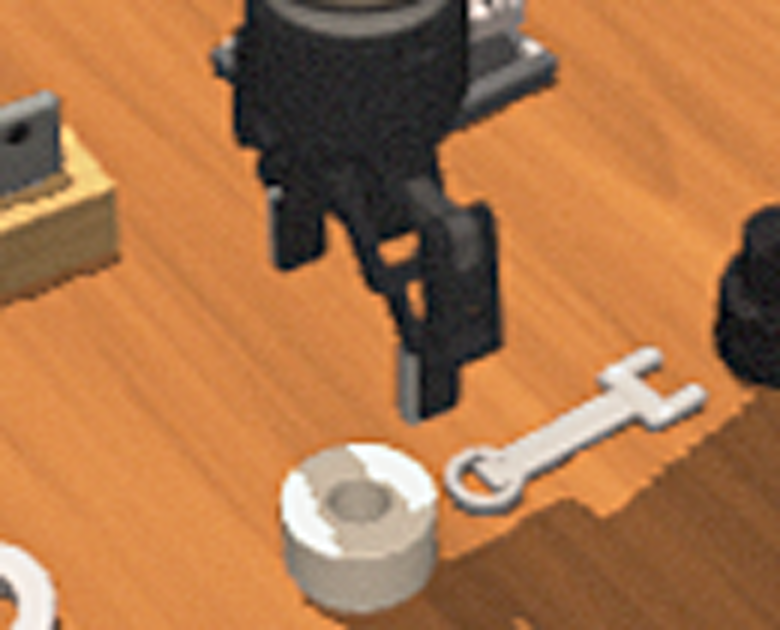

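Emit:
{"name": "jog_arm", "arguments": {"deltas": [[[-0.003,0.001,-0.002],[0.001,0.035,0],1],[[-0.003,0.001,-0.002],[0.001,0.07,0],1],[[-0.003,0.001,-0.002],[0.001,0.095,0],1],[[-0.003,0.001,-0.002],[0.001,0.102,0],1],[[-0.003,0.001,-0.002],[0.001,0.102,0],1],[[-0.003,0.001,-0.002],[0.001,0.102,0],0.55],[[-0.003,0.001,-0.002],[0.001,0.102,0],0.55],[[-0.003,0.001,-0.002],[0.001,0.102,0],0.55],[[-0.003,0.001,-0.002],[0.001,0.102,0],0.55],[[-0.003,0.001,-0.002],[0.001,0.102,0],0.55]], "force": 35}}

```text
time: 8.43
eef_pos: [0.6376, 0.2356, -0.0195]
tcp_rot: [-0.706, 0.022, -0.027, 0.707]
contact_force: [0.1, -1.1, 6.7]
opening: 0.693
```

Run:
```python
from h import *
show(); c=snap("m14","scene",270,400,180,285,6); show()
```

```text
t 8.43 tcp [ 0.6376  0.2356 -0.0195] jawhead 86.0 ydir [ 0.006  0.001 -1.   ] F [ 0.1 -1.1  6.7] M [-0.15  0.12  0.05] open 0.693 q [ 0.21  0.54  1.68 -0.    0.92 -1.3 ]
t 8.48 tcp [ 0.6376  0.2357 -0.0195] jawhead 86.0 ydir [ 0.006  0.001 -1.   ] F [-0.9 -1.3  7.1] M [-0.12  0.14 -0.01] open 0.692 q [ 0.21  0.54  1.68 -0.    0.92 -1.3 ]
```

View pics/m14_scene.png

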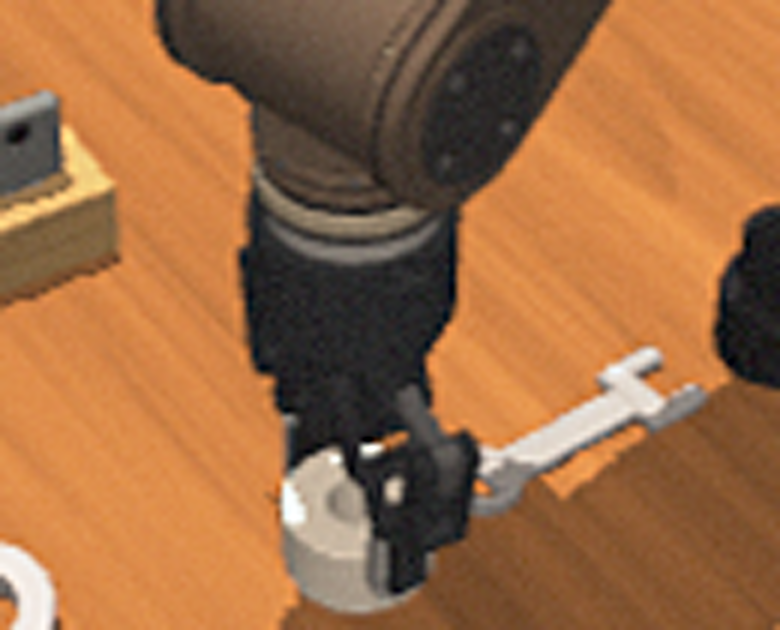

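Emit:
{"name": "jog_arm", "arguments": {"deltas": [[[0,0,0],[0,-0.015,0],0.55],[[0,0,0],[0,-0.04,0],0.55],[[0,0,0],[0,-0.08,0],0.55],[[0,0,0],[0,-0.115,0],0.55],[[0,0,0],[0,-0.135,0],0.55],[[0,0,0],[0,-0.135,0],0.55],[[0,0,0],[0,-0.135,0],0.55]]}}

```text
time: 9.07
eef_pos: [0.6376, 0.2358, 0.1174]
tcp_rot: [-0.706, 0.021, -0.028, 0.707]
contact_force: [-0.5, 1.0, -2.6]
opening: 0.686
```

Run:
```python
from h import *
show(); c=snap("m15","scene",270,400,130,235,6); show(); plan([.4595,-.0065,.112],86)
```

```text
t 9.07 tcp [0.6376 0.2358 0.1174] jawhead 86.0 ydir [ 0.01   0.002 -1.   ] F [-0.5  1.  -2.6] M [ 0.    0.01 -0.01] open 0.686 q [ 0.21  0.36  1.64 -0.    1.13 -1.3 ]
t 9.12 tcp [0.6359 0.2354 0.1145] jawhead 86.0 ydir [ 0.005  0.001 -1.   ] F [-0.7  0.5 -3. ] M [-0.02  0.01 -0.03] open 0.684 q [ 0.21  0.37  1.64 -0.    1.13 -1.3 ]
turn [-0.0011, 0.0005, 0.0047] shift [-0.1592, 0.0015, -0.2535] rows>= 8
```

View pics/m15_scene.png

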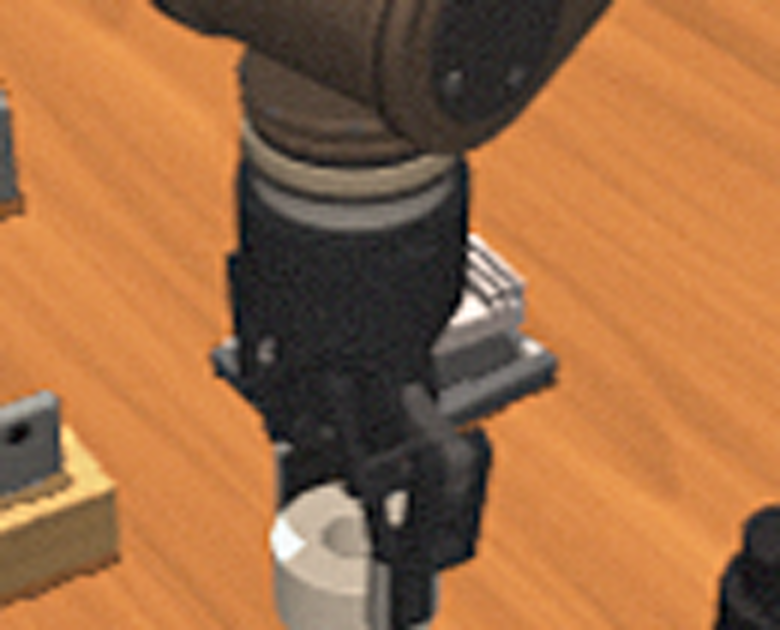

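Emit:
{"name": "jog_arm", "arguments": {"deltas": [[[0,0,0.004],[-0.02,0,-0.032],0.55],[[0,0,0.004],[-0.04,0,-0.064],0.55],[[0,0,0.004],[-0.06,0,-0.096],0.55],[[0,0,0.004],[-0.08,0,-0.128],0.55],[[0,0,0.004],[-0.1,0,-0.16],0.55],[[0,0,0.004],[-0.12,0,-0.192],0.55],[[0,0,0.004],[-0.14,0,-0.224],0.55],[[0,0,0.004],[-0.159,0,-0.253],0.55],[[0,0,0.004],[-0.159,0,-0.253],0.55],[[0,0,0.004],[-0.159,0,-0.253],0.55]]}}

```text
time: 9.95
eef_pos: [0.457, -0.0066, 0.1106]
tcp_rot: [-0.706, 0.027, -0.024, 0.708]
contact_force: [0.3, 0.5, -2.7]
opening: 0.686
```

Run:
```python
from h import *
show(); c=snap("m16","scene",305,361,125,167,14); show(); plan([.4595,-.0065,.095],86)
w=cloud(c); m=(abs(w[...,0]-.455)<.05)&(abs(w[...,1]+.005)<.05)&(w[...,2]>.11)&(w[...,2]<.18)
hsv=cv2.cvtColor(c["pixels"],cv2.COLOR_BGR2HSV); m&=(hsv[...,2]>90)&(hsv[...,1]<70)
P=w[m]; print(len(P),np.percentile(P,[2,50,98],axis=0).round(4)); 
v,u=np.nonzero(m); print(u.min(),u.max(),v.min(),v.max())
```

```text
t 9.95 tcp [ 0.457  -0.0066  0.1106] jawhead 85.8 ydir [-0.004  0.003 -1.   ] F [ 0.3  0.5 -2.7] M [ 0.01  0.05 -0.  ] open 0.686 q [-0.24 -0.1   2.17  0.    1.08 -1.74]
t 10.00 tcp [ 0.4581 -0.006   0.1113] jawhead 85.9 ydir [-0.003  0.002 -1.   ] F [ 0.9  0.9 -2.3] M [-0.01  0.    0.04] open 0.686 q [-0.24 -0.1   2.17  0.    1.08 -1.74]
turn [-0.0022, -0.0013, -0.003] shift [0.0014, 0.0163, -0.0005] rows>= 1
279 [[ 0.435  -0.0301  0.1333]
 [ 0.4702  0.0061  0.1561]
 [ 0.4844  0.0286  0.1713]]
323 344 140 160
```

View pics/m16_scene.png

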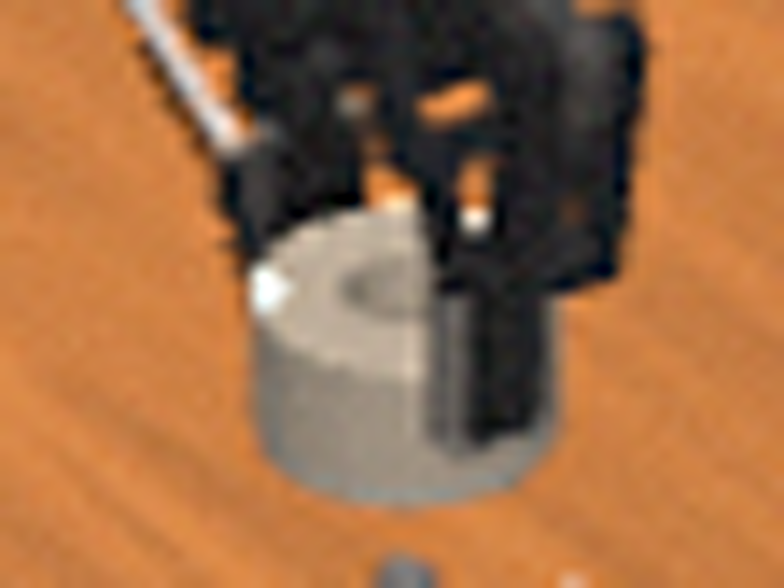

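Run:
```python
from h import *
from scipy.optimize import least_squares
c=dict(np.load("scene_m16.npz")); w=cloud(c)
hsv=cv2.cvtColor(c["pixels"],cv2.COLOR_BGR2HSV)
m=np.zeros((400,640),bool); m[150:162,322:336]=1
m&=(w[...,2]>.136)&(w[...,2]<.156)&(hsv[...,1]<80)
P=w[m]; f=least_squares(lambda p:np.hypot(P[:,0]-p[0],P[:,1]-p[1])-.03,[.455,-.006],loss="soft_l1",f_scale=.001); print(len(P),"side fit",f.x.round(4),np.std(f.fun).round(4))
t=np.zeros((400,640),bool); t[140:153,322:336]=1; z=w[t][:,2]; print("top z",np.median(z[z>.158]))
# top rim extreme: left/near rim of top face
px=lambda x,y:(305+(x+.5)/14-.5,125+(y+.5)/14-.5)
for h in(.161,.163,.165): print(h,cast(c,[px(405,290)],h))
# bottom near rim, z underside
for h in(.129,.131,.133):
    q=cast(c,[px(405,503)],h)[0]; d=np.asarray(c["T"])[:2,3]-q[:2]; d/=np.linalg.norm(d); print("from bottom rim",h,(q[:2]-.03*d).round(4))
b=dict(np.load("scene_m12.npz")); w0=cloud(b)
m=(abs(w0[...,0]-.456)<.02)&(abs(w0[...,1]+.005)<.02)&(w0[...,2]>.05)&(w0[...,2]<.083); P=w0[m]
f=least_squares(lambda p:np.hypot(P[:,0]-p[0],P[:,1]-p[1])-.009,[.455,-.006],loss="soft_l1",f_scale=.001); print(len(P),"post fit",f.x.round(4),np.std(f.fun).round(4))
m=(abs(w0[...,0]-.456)<.07)&(abs(w0[...,1]+.005)<.035)&(w0[...,2]>.04)&(w0[...,2]<.048); print("plate top z",np.median(w0[m][:,2]))
```

```text
82 side fit [ 0.454  -0.0068] 0.0018
top z 0.1626313217939045
0.161 [[ 0.45394035 -0.00682102  0.161     ]]
0.163 [[ 0.45576177 -0.00421044  0.163     ]]
0.165 [[ 0.45758319 -0.00159986  0.165     ]]
from bottom rim 0.129 [ 0.4509 -0.011 ]
from bottom rim 0.131 [ 0.4526 -0.0086]
from bottom rim 0.133 [ 0.4543 -0.0062]
65 post fit [ 0.4532 -0.0097] 0.0015
plate top z 0.04445734189564243
```

Spacer and post agree within about 2 mm, inside the 3 mm clearance. Lowering.

Emit:
{"name": "jog_arm", "arguments": {"deltas": [[[0,0,0],[0,0.015,-0.001],0.55],[[0,0,0],[0,0.03,-0.001],0.55],[[0,0,0],[0,0.04,-0.001],0.55],[[0,0,0],[0,0.048,-0.001],0.55],[[0,0,0],[0,0.055,-0.001],0.55],[[0,0,0],[0,0.055,-0.001],0.55]]}}

```text
time: 10.5
eef_pos: [0.4569, -0.0061, 0.0545]
tcp_rot: [-0.706, 0.027, -0.023, 0.708]
contact_force: [0.2, 1.2, -1.5]
opening: 0.689
```

Run:
```python
from h import *
show(); c=snap("m17","scene",305,361,135,177,14); show()
```

```text
t 10.50 tcp [ 0.4569 -0.0061  0.0545] jawhead 86.0 ydir [-0.006  0.003 -1.   ] F [ 0.2  1.2 -1.5] M [ 0.01  0.04 -0.  ] open 0.689 q [-0.24 -0.01  2.21  0.    0.96 -1.74]
t 10.55 tcp [ 0.4575 -0.0063  0.0555] jawhead 86.0 ydir [-0.005  0.003 -1.   ] F [ 0.1 -0.3 -1.9] M [-0.01 -0.02  0.02] open 0.692 q [-0.24 -0.02  2.2   0.    0.96 -1.74]
```

View pics/m17_scene.png

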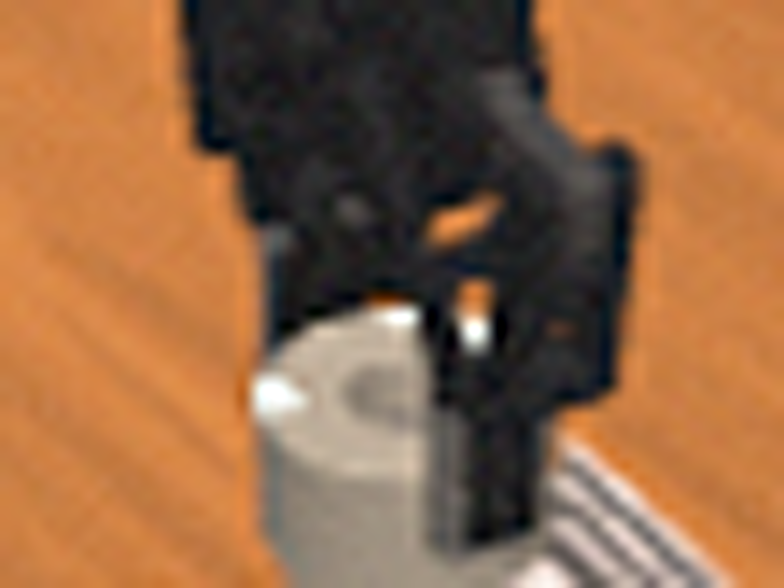

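Emit:
{"name": "jog_arm", "arguments": {"deltas": [[[0,0,0],[0,0.01,0],0.55],[[0,0,0],[0,0.018,0],0.55],[[0,0,0],[0,0.025,0],0.55],[[0,0,0],[0,0.027,0],0.55],[[0,0,0],[0,0.027,0],0.55]]}}

```text
time: 10.97
eef_pos: [0.4568, -0.0061, 0.0275]
tcp_rot: [-0.706, 0.027, -0.023, 0.708]
contact_force: [0.4, -0.1, -1.6]
opening: 0.686
```

Emit:
{"name": "jog_arm", "arguments": {"deltas": [[[0,0,0],[0,0.001,0],0.55],[[0,0,0],[0,0.002,0],0.55],[[0,0,0],[0,0.003,0],0.55]]}}

```text
time: 11.22
eef_pos: [0.4572, -0.0062, 0.0248]
tcp_rot: [-0.706, 0.027, -0.023, 0.708]
contact_force: [-1.0, 0.3, -1.8]
opening: 0.687
```

Run:
```python
from h import *
show(); c=snap("m18","scene",290,380,130,200,8); show()
```

```text
t 11.22 tcp [ 0.4572 -0.0062  0.0248] jawhead 86.0 ydir [-0.005  0.003 -1.   ] F [-1.   0.3 -1.8] M [0.08 0.11 0.04] open 0.687 q [-0.24  0.04  2.22  0.    0.89 -1.74]
t 11.27 tcp [ 0.457  -0.0062  0.0246] jawhead 85.9 ydir [-0.006  0.003 -1.   ] F [-0.8 -0.1 -0.9] M [-0.1  -0.06 -0.03] open 0.686 q [-0.24  0.04  2.22  0.    0.89 -1.74]
```

View pics/m18_scene.png

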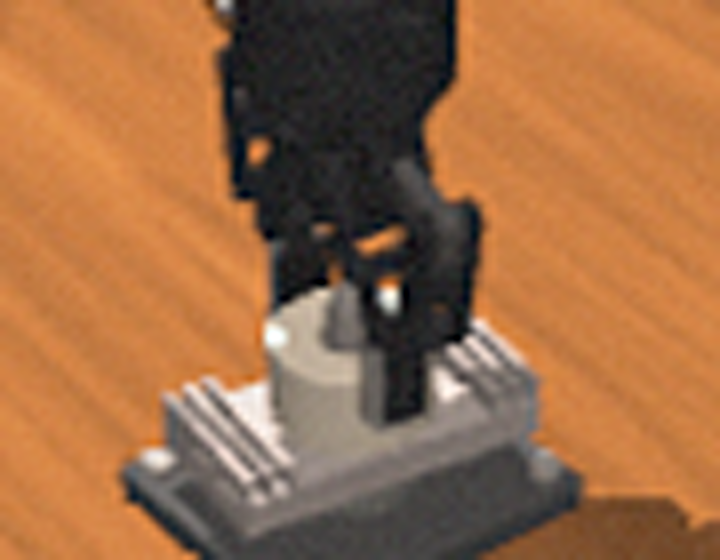

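The post shows through the bore at (345,310), and contact is just starting. I'll creep down until the force confirms it.

Emit:
{"name": "jog_arm", "arguments": {"deltas": [[[0,0,0],[0,0.001,0],0.55],[[0,0,0],[0,0.002,0],0.55],[[0,0,0],[0,0.002,0],0.55]]}}

```text
time: 11.52
eef_pos: [0.4572, -0.0062, 0.0245]
tcp_rot: [-0.706, 0.027, -0.022, 0.708]
contact_force: [-6.5, 0.7, 9.3]
opening: 0.688
```

Emit:
{"name": "jog_arm", "arguments": {"deltas": [[[0,0,0],[0,-0.001,0],0.75],[[0,0,0],[0,-0.001,0],0.85],[[0,0,0],[0,-0.001,0],1],[[0,0,0],[0,-0.001,0],1],[[0,0,0],[0,-0.001,0],1],[[0,0,0],[0,-0.03,0],1],[[0,0,0],[0,-0.07,0],1],[[0,0,0],[0,-0.1,0],1],[[0,0,0],[0,-0.12,0],1]]}}

```text
time: 12.27
eef_pos: [0.4596, -0.0069, 0.1479]
tcp_rot: [-0.706, 0.026, -0.024, 0.707]
contact_force: [0.9, -0.1, 0.3]
opening: 1.004
```

Run:
```python
from h import *
show(); c=snap("m19","scene",290,380,130,200,8); show()
w=cloud(c); m=(np.hypot(w[...,0]-.4545,w[...,1]+.007)<.026)&(w[...,2]>.07)&(w[...,2]<.082); A=np.c_[w[m][:,:2],np.ones(m.sum())]; s=np.linalg.lstsq(A,w[m][:,2],rcond=None)[0]; print("spacer top z",np.median(w[m][:,2]),"slope",s[:2])
plan([.4245,.239,.10],86);plan([.4225,.2385,.10],60)
```

```text
t 12.27 tcp [ 0.4596 -0.0069  0.1479] jawhead 86.0 ydir [-0.002  0.002 -1.   ] F [ 0.9 -0.1  0.3] M [-0.02 -0.01  0.04] open 1.004 q [-0.24 -0.15  2.14  0.    1.16 -1.74]
t 12.32 tcp [ 0.4618 -0.0074  0.1515] jawhead 86.0 ydir [ 0.004  0.001 -1.   ] F [1.9 0.  2.4] M [ 0.06  0.02 -0.01] open 0.997 q [-0.24 -0.15  2.13  0.    1.16 -1.74]
spacer top z 0.07697302084041996 slope [0.00568253 0.01231377]
turn [-0.0012, -0.0003, 0.0035] shift [-0.0547, 0.0516, 0.2431] rows>= 7
turn [-0.002, 0.4535, 0.0032] shift [-0.0566, 0.0516, 0.2425] rows>= 7
```

View pics/m19_scene.png

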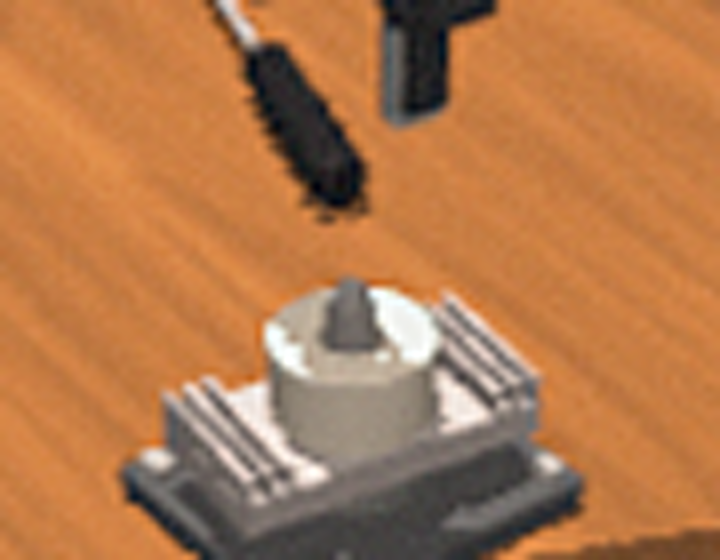

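The spacer is flat, with its top at 0.077 against 0.076 expected and the post protruding. Next is the cap. It's the only black knobbed object in that area (scene (400,229), knob top z=0.064).

Emit:
{"name": "jog_arm", "arguments": {"deltas": [[[0,0,0.003],[-0.008,0.01,0.035],1],[[0,0,0.003],[-0.016,0.02,0.07],1],[[0,0,0.003],[-0.025,0.03,0.105],1],[[0,0,0.003],[-0.033,0.04,0.14],1],[[0,0,0.003],[-0.041,0.05,0.175],1],[[0,0,0.003],[-0.05,0.06,0.21],1],[[0,0,0.003],[-0.056,0.075,0.243],1],[[0,0,0.003],[-0.056,0.08,0.243],1],[[0,0,0.003],[-0.056,0.08,0.243],1]]}}

```text
time: 13.07
eef_pos: [0.4211, 0.2399, 0.0693]
tcp_rot: [0.707, -0.025, 0.022, -0.707]
contact_force: [0.2, 0.3, -0.1]
opening: 1.001
```

Run:
```python
from h import *
show(); c=snap("m20","scene",350,450,175,250,8); show(); plan([.423,.239,.016],86)
w=cloud(c); m=(abs(w[...,0]-.423)<.05)&(abs(w[...,1]-.239)<.07)&(w[...,2]>.085); P=w[m]
for s in(-1,1):
    q=P[(P[:,1]-.239)*s>.03]; print(s,len(q), q[np.argsort(q[:,2])[:6]].round(3).tolist())
```

```text
t 13.07 tcp [0.4211 0.2399 0.0693] jawhead 86.2 ydir [-0.004 -0.    -1.   ] F [ 0.2  0.3 -0.1] M [ 0.01  0.01 -0.  ] open 1.001 q [ 0.31  0.02  2.14  0.    0.99 -1.2 ]
t 13.12 tcp [0.4222 0.2391 0.0704] jawhead 86.1 ydir [-0.002  0.    -1.   ] F [ 0.9 -0.5 -0.1] M [-0.   -0.05  0.  ] open 1.003 q [ 0.31  0.02  2.14  0.    0.99 -1.2 ]
turn [0.0001, 0.0016, -0.0019] shift [0.0009, 0.0544, -0.0] rows>= 2
-1 1116 [[0.413, 0.196, 0.112], [0.419, 0.195, 0.114], [0.417, 0.197, 0.115], [0.424, 0.197, 0.115], [0.406, 0.195, 0.115], [0.426, 0.196, 0.115]]
1 2177 [[0.432, 0.287, 0.112], [0.433, 0.285, 0.115], [0.43, 0.288, 0.115], [0.434, 0.283, 0.116], [0.434, 0.288, 0.117], [0.432, 0.287, 0.118]]
```

View pics/m20_scene.png

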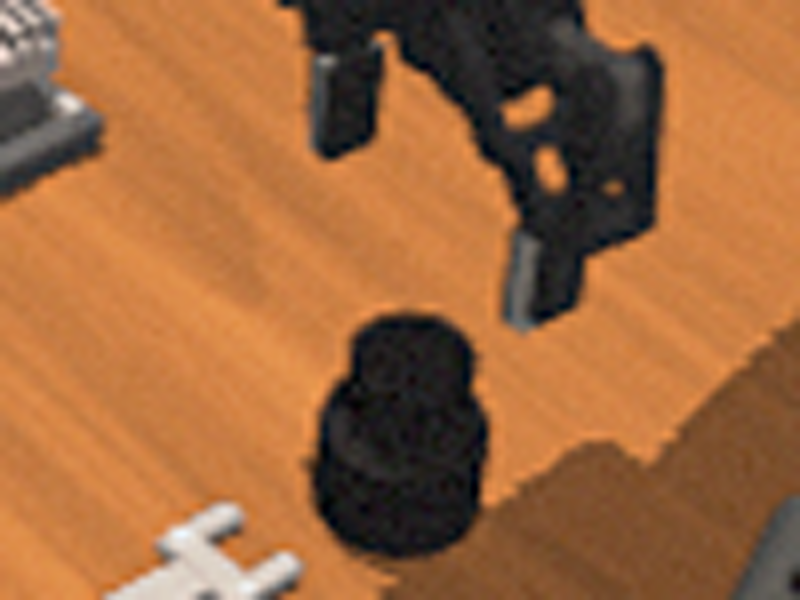

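Emit:
{"name": "jog_arm", "arguments": {"deltas": [[[0,0,0],[0.001,0.025,0],1],[[0,0,0],[0.001,0.045,0],1],[[0,0,0],[0.001,0.052,0],1],[[0,0,0],[0.001,0.052,0],0.3],[[0,0,0],[0.001,0.052,0],0.3],[[0,0,0],[0.001,0.052,0],0.3],[[0,0,0],[0.001,0.052,0],0.3],[[0,0,0],[0.001,0.052,0],0.3],[[0,0,0],[0.001,0.052,0],0.3],[[0,0,0],[0.001,0.052,0],0.3]], "force": 35}}

```text
time: 13.95
eef_pos: [0.4246, 0.2394, 0.0201]
tcp_rot: [-0.706, 0.024, -0.025, 0.707]
contact_force: [-0.1, 0.1, 6.0]
opening: 0.451
```

Run:
```python
from h import *
show(); c=snap("m21","scene",350,450,175,250,8); show()
```

```text
t 13.95 tcp [0.4246 0.2394 0.0201] jawhead 86.1 ydir [ 0.001  0.001 -1.   ] F [-0.1  0.1  6. ] M [-0.24  0.03 -0.06] open 0.451 q [ 0.3   0.11  2.15  0.    0.88 -1.2 ]
t 14.00 tcp [0.4246 0.2394 0.0201] jawhead 86.1 ydir [ 0.001  0.001 -1.   ] F [0.4 0.  5.7] M [-0.3   0.11  0.01] open 0.451 q [ 0.3   0.11  2.15  0.    0.88 -1.2 ]
```

View pics/m21_scene.png

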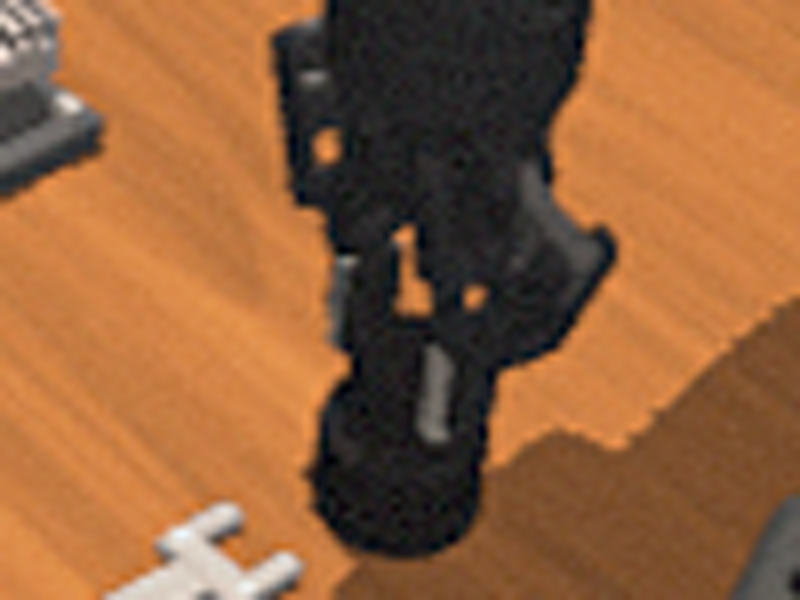

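Emit:
{"name": "jog_arm", "arguments": {"deltas": [[[0,0,0],[0,-0.015,0],0.3],[[0,0,0],[0,-0.05,0],0.3],[[0,0,0],[0,-0.09,0],0.3],[[0,0,0],[0,-0.12,0],0.3],[[0,0,0],[0,-0.13,0],0.3],[[0,0,0],[0,-0.13,0],0.3]]}}

```text
time: 14.5
eef_pos: [0.4263, 0.24, 0.1532]
tcp_rot: [-0.706, 0.021, -0.027, 0.708]
contact_force: [0.8, 0.1, -1.9]
opening: 0.447
```

Run:
```python
from h import *
show(); plan([.457,-.0065,.148],86)
```

```text
t 14.50 tcp [0.4263 0.24   0.1532] jawhead 86.1 ydir [ 0.008  0.003 -1.   ] F [ 0.8  0.1 -1.9] M [0.   0.01 0.01] open 0.447 q [ 0.3  -0.09  2.07  0.    1.15 -1.2 ]
turn [-0.0031, 0.002, 0.0076] shift [0.0473, 0.0047, -0.2439] rows>= 6
```

Emit:
{"name": "jog_arm", "arguments": {"deltas": [[[0,0,0.005],[0.008,0,-0.04],0.3],[[0,0,0.005],[0.015,0,-0.08],0.3],[[0,0,0.005],[0.023,0,-0.12],0.3],[[0,0,0.005],[0.031,0,-0.16],0.3],[[0,0,0.005],[0.039,0,-0.2],0.3],[[0,0,0.005],[0.046,0,-0.235],0.3],[[0,0,0.005],[0.047,0.002,-0.244],0.3],[[0,0,0.005],[0.047,0.002,-0.244],0.3],[[0,0,0.005],[0.047,0.002,-0.244],0.3]]}}

```text
time: 15.25
eef_pos: [0.455, -0.0061, 0.1481]
tcp_rot: [-0.705, 0.025, -0.024, 0.708]
contact_force: [-0.4, 0.8, -1.3]
opening: 0.449
```

Run:
```python
from h import *
from scipy.optimize import least_squares
show(); c=snap("m22","scene",290,380,115,185,8); show()
w=cloud(c); hsv=cv2.cvtColor(c["pixels"],cv2.COLOR_BGR2HSV)
m=(w[...,2]>.13)&(w[...,2]<.16)&(np.hypot(w[...,0]-.457,w[...,1]+.006)<.045); P=w[m]
f=least_squares(lambda p:np.hypot(P[:,0]-p[0],P[:,1]-p[1])-.027,[.455,-.006],loss="soft_l1",f_scale=.001); print(len(P),"skirt fit",f.x.round(4),np.std(f.fun).round(4))
v,u=np.nonzero(m); 
for r in range(v.min(),v.max()+1,2): print(r,u[v==r].min(),u[v==r].max(),end="; ")
b=dict(np.load("scene_m19.npz")); w0=cloud(b)
m=(abs(w0[...,0]-.456)<.05)&(abs(w0[...,1]+.005)<.05)&(w0[...,2]>.052)&(w0[...,2]<.073); P=w0[m]
f=least_squares(lambda p:np.hypot(P[:,0]-p[0],P[:,1]-p[1])-.03,[.455,-.006],loss="soft_l1",f_scale=.001); print(len(P),"spacer fit",f.x.round(4),np.std(f.fun).round(4))
```

```text
t 15.25 tcp [ 0.455  -0.0061  0.1481] jawhead 86.0 ydir [-0.002  0.005 -1.   ] F [-0.4  0.8 -1.3] M [ 0.04 -0.03  0.  ] open 0.449 q [-0.24 -0.16  2.15  0.    1.16 -1.74]
t 15.30 tcp [ 0.4553 -0.0055  0.1486] jawhead 86.1 ydir [-0.001  0.005 -1.   ] F [ 0.5  0.8 -2.6] M [ 0.02 -0.02 -0.03] open 0.449 q [-0.24 -0.16  2.15  0.    1.16 -1.74]
188 skirt fit [ 0.4523 -0.0071] 0.0014
146 324 324; 148 324 343; 150 324 343; 152 324 343; 154 324 343; 156 325 342; 158 327 342; 160 332 337; 193 spacer fit [ 0.455  -0.0071] 0.0103
```

View pics/m22_scene.png

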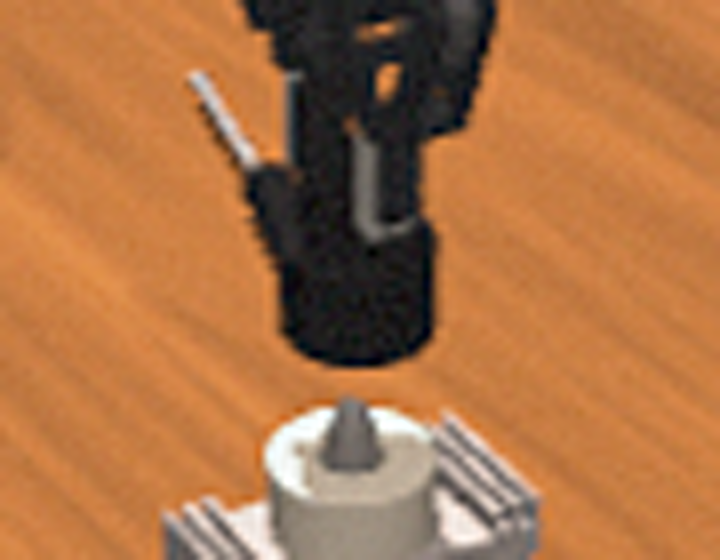

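Emit:
{"name": "jog_arm", "arguments": {"deltas": [[[0,0,0],[0.002,0.01,-0.001],0.3],[[0,0,0],[0.002,0.02,-0.001],0.3],[[0,0,0],[0.002,0.03,-0.001],0.3],[[0,0,0],[0.002,0.04,-0.001],0.3],[[0,0,0],[0.002,0.045,-0.001],0.3],[[0,0,0],[0.002,0.045,-0.001],0.3]]}}

```text
time: 15.8
eef_pos: [0.4559, -0.006, 0.1016]
tcp_rot: [-0.705, 0.025, -0.022, 0.708]
contact_force: [0.1, 0.0, -2.6]
opening: 0.448
```

Run:
```python
from h import *
show(); c=snap("m23","scene",290,380,125,195,8); show()
```

```text
t 15.80 tcp [ 0.4559 -0.006   0.1016] jawhead 86.2 ydir [-0.004  0.005 -1.   ] F [ 0.1  0.  -2.6] M [-0.11  0.01 -0.02] open 0.448 q [-0.24 -0.09  2.18  0.    1.06 -1.74]
t 15.85 tcp [ 0.4564 -0.0061  0.1026] jawhead 86.1 ydir [-0.003  0.005 -1.   ] F [ 0.  -0.7 -1.9] M [-0.13  0.06 -0.01] open 0.445 q [-0.24 -0.1   2.18  0.    1.06 -1.74]
```

View pics/m23_scene.png

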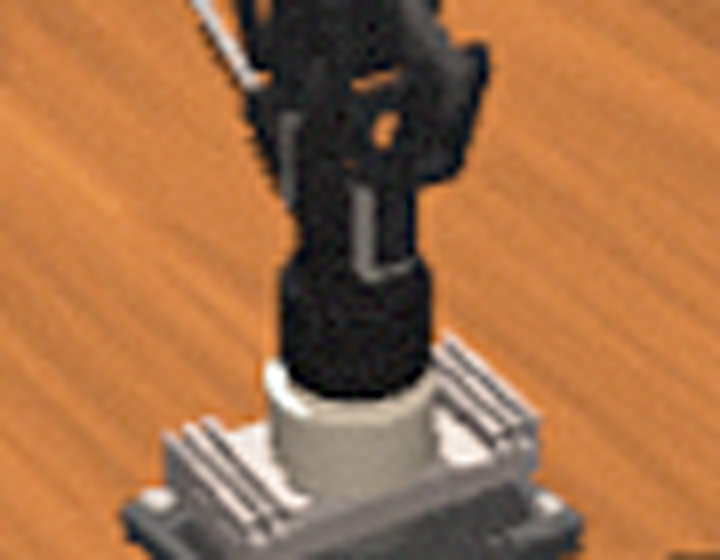

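The cap is on the post and close to the spacer with no side load. Creeping down.

Emit:
{"name": "jog_arm", "arguments": {"deltas": [[[0,0,0],[0,0.002,0],0.3],[[0,0,0],[0,0.004,0],0.3],[[0,0,0],[0,0.006,0],0.3],[[0,0,0],[0,0.0075,0],0.3],[[0,0,0],[0,0.0075,0],0.3]]}}

```text
time: 16.27
eef_pos: [0.4571, -0.0063, 0.0962]
tcp_rot: [-0.705, 0.025, -0.023, 0.708]
contact_force: [-1.8, -0.2, 3.4]
opening: 0.445
```

Emit:
{"name": "jog_arm", "arguments": {"deltas": [[[0,0,0],[0,0,0],0.6],[[0,0,0],[0,0,0],0.8],[[0,0,0],[0,0,0],0.8],[[0,0,0],[0,-0.001,0],0.8],[[0,0,0],[0,-0.03,0],0.8],[[0,0,0],[0,-0.06,0],0.8],[[0,0,0],[0,-0.08,0],0.8],[[0,0,0],[0,-0.08,0],0.8]]}}

```text
time: 16.93
eef_pos: [0.4606, -0.0074, 0.1817]
tcp_rot: [-0.706, 0.021, -0.027, 0.708]
contact_force: [0.8, -0.6, 0.0]
opening: 0.801
```

Run:
```python
from h import *
show(); c=snap("m24","scene",290,380,125,195,8); show(); plan([.6545,.0005,.10],88)
w=cloud(c); m=(np.hypot(w[...,0]-.4555,w[...,1]+.0065)<.018)&(w[...,2]>.12)&(w[...,2]<.15); print("knob top z",np.median(w[m][:,2]),m.sum())
```

```text
t 16.93 tcp [ 0.4606 -0.0074  0.1817] jawhead 86.1 ydir [ 0.008  0.002 -1.   ] F [ 0.8 -0.6  0. ] M [-0.   -0.02  0.02] open 0.801 q [-0.24 -0.19  2.11  0.    1.22 -1.74]
t 16.98 tcp [ 0.4592 -0.0071  0.1791] jawhead 86.1 ydir [ 0.004  0.003 -1.   ] F [ 0.6 -0.3  0.1] M [-0.02 -0.01  0.01] open 0.800 q [-0.24 -0.19  2.11  0.    1.21 -1.74]
turn [-0.0036, -0.0325, 0.0037] shift [0.1941, 0.0799, 0.0204] rows>= 6
knob top z 0.1401764529835411 103
```

View pics/m24_scene.png

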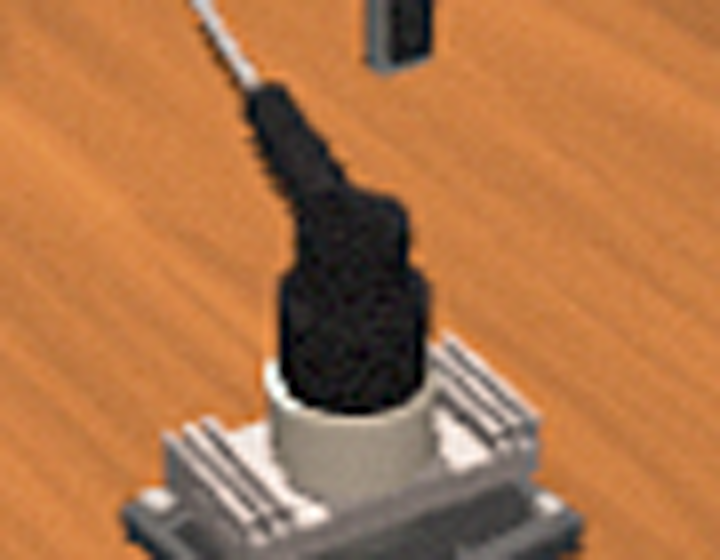

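The cap is seated (knob top 0.140, as expected). Next I'll move over the key in the block.

Emit:
{"name": "jog_arm", "arguments": {"deltas": [[[0,-0.03,0.004],[0.035,0,0.004],0.6],[[0,-0.03,0.004],[0.07,0,0.008],0.6],[[0,-0.03,0.004],[0.105,0,0.012],0.6],[[0,-0.03,0.004],[0.14,0.03,0.016],0.6],[[0,-0.03,0.004],[0.175,0.06,0.02],0.6],[[0,-0.03,0.004],[0.194,0.085,0.02],0.6],[[0,-0.03,0.004],[0.194,0.085,0.02],0.6],[[0,-0.03,0.004],[0.194,0.085,0.02],0.6]]}}

```text
time: 17.65
eef_pos: [0.6512, 0.0006, 0.0876]
tcp_rot: [-0.705, 0.018, -0.009, 0.709]
contact_force: [0.0, 0.4, 0.7]
opening: 0.603
```

Run:
```python
from h import *
show(); c=snap("m25","scene",220,320,150,225,8); show(); plan([.6545,.0005,.016],88)
w=cloud(c); m=(abs(w[...,0]-.6545)<.05)&(abs(w[...,1])<.06)&(w[...,2]>.095); P=w[m]
for s in(-1,1):
    q=P[P[:,1]*s>.02]; print(s,len(q), q[np.argsort(q[:,2])[:6]].round(3).tolist())
```

```text
t 17.65 tcp [6.512e-01 6.000e-04 8.760e-02] jawhead 87.9 ydir [-0.012  0.006 -1.   ] F [0.  0.4 0.7] M [-0.02  0.03 -0.02] open 0.603 q [-0.16  0.35  1.71  0.    1.09 -1.69]
t 17.70 tcp [6.526e-01 4.000e-04 9.150e-02] jawhead 87.9 ydir [-0.006  0.005 -1.   ] F [-0.2  0.3  0.9] M [-0.01 -0.03  0.02] open 0.603 q [-0.16  0.35  1.71  0.    1.09 -1.69]
turn [-0.0044, -0.0025, -0.0062] shift [0.0023, 0.0755, -0.0002] rows>= 2
-1 773 [[0.645, -0.026, 0.121], [0.653, -0.027, 0.121], [0.658, -0.029, 0.122], [0.656, -0.027, 0.122], [0.642, -0.026, 0.123], [0.648, -0.025, 0.124]]
1 2659 [[0.65, 0.03, 0.121], [0.657, 0.032, 0.122], [0.659, 0.032, 0.123], [0.645, 0.033, 0.123], [0.662, 0.031, 0.123], [0.654, 0.032, 0.124]]
```

View pics/m25_scene.png

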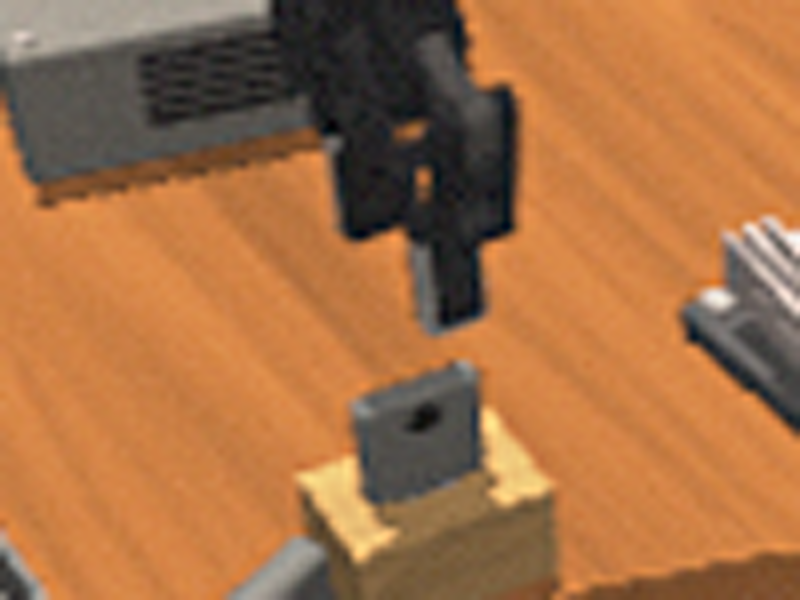

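Emit:
{"name": "jog_arm", "arguments": {"deltas": [[[-0.004,-0.002,-0.006],[0.002,0.03,0],0.6],[[-0.004,-0.002,-0.006],[0.002,0.055,0],0.6],[[-0.004,-0.002,-0.006],[0.002,0.07,0],0.6],[[-0.004,-0.002,-0.006],[0.002,0.0735,0],0.6],[[-0.004,-0.002,-0.006],[0.002,0.0735,0],0.6]]}}

```text
time: 18.12
eef_pos: [0.6537, 0.0007, 0.0187]
tcp_rot: [-0.707, 0.013, -0.013, 0.707]
contact_force: [-0.1, 0.2, 0.3]
opening: 0.601
```

Run:
```python
from h import *
show(); c=snap("m26","scene",220,320,150,225,8); show()
```

```text
t 18.12 tcp [0.6537 0.0007 0.0187] jawhead 88.0 ydir [-0.  0. -1.] F [-0.1  0.2  0.3] M [ 0.01 -0.02 -0.01] open 0.601 q [-0.15  0.44  1.74  0.    0.96 -1.69]
t 18.17 tcp [6.548e-01 5.000e-04 2.000e-02] jawhead 88.0 ydir [ 0.002  0.    -1.   ] F [-0.1  0.3 -0.3] M [-0.01 -0.02 -0.02] open 0.601 q [-0.15  0.44  1.74  0.    0.96 -1.69]
```

View pics/m26_scene.png

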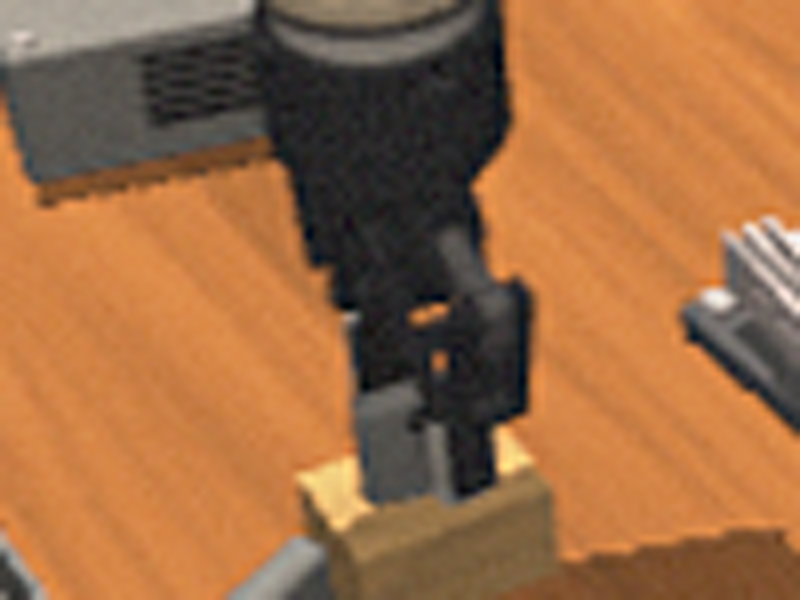

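Emit:
{"name": "jog_arm", "arguments": {"deltas": [[[0,0,0],[0,0.001,0],0],[[0,0,0],[0,0.001,0],0],[[0,0,0],[0,0.001,0],0],[[0,0,0],[0,0.001,0],0],[[0,0,0],[0,0.001,0],0],[[0,0,0],[0,0.001,0],0]], "force": 50}}

```text
time: 18.67
eef_pos: [0.6562, 0.0003, 0.021]
tcp_rot: [0.707, -0.011, 0.014, -0.707]
contact_force: [-1.5, 0.7, 5.7]
opening: 0.136
```

Run:
```python
from h import *
show()
```

```text
t 18.67 tcp [6.562e-01 3.000e-04 2.100e-02] jawhead 88.0 ydir [ 0.005 -0.    -1.   ] F [-1.5  0.7  5.7] M [ 0.05  0.08 -0.  ] open 0.136 q [-0.15  0.44  1.74  0.    0.96 -1.69]
```

Gripped at 11.6 mm (bow 12 mm). Pulling it up.

Emit:
{"name": "jog_arm", "arguments": {"deltas": [[[0,0,0],[0,-0.01,0],0],[[0,0,0],[0,-0.025,0],0],[[0,0,0],[0,-0.05,0],0],[[0,0,0],[0,-0.08,0],0],[[0,0,0],[0,-0.11,0],0],[[0,0,0],[0,-0.12,0],0],[[0,0,0],[0,-0.12,0],0]]}}

```text
time: 19.25
eef_pos: [0.6581, 0.0001, 0.1462]
tcp_rot: [0.708, -0.008, 0.017, -0.706]
contact_force: [0.1, 0.5, 0.5]
opening: 0.129
```

Run:
```python
from h import *
show(); c=snap("m27","scene",220,320,100,195,8); show(); plan([.586,-.3295,.14],76)
```

```text
t 19.25 tcp [6.581e-01 1.000e-04 1.462e-01] jawhead 88.0 ydir [ 0.014 -0.002 -1.   ] F [0.1 0.5 0.5] M [0.01 0.02 0.01] open 0.129 q [-0.15  0.29  1.68  0.    1.16 -1.69]
t 19.30 tcp [6.564e-01 3.000e-04 1.429e-01] jawhead 88.0 ydir [ 0.009 -0.001 -1.   ] F [-0.2  0.9 -1.4] M [ 0.03 -0.06  0.04] open 0.131 q [-0.15  0.29  1.68  0.    1.16 -1.69]
turn [-0.0002, 0.209, 0.0087] shift [-0.0588, 0.0026, -0.3321] rows>= 9
```

View pics/m27_scene.png

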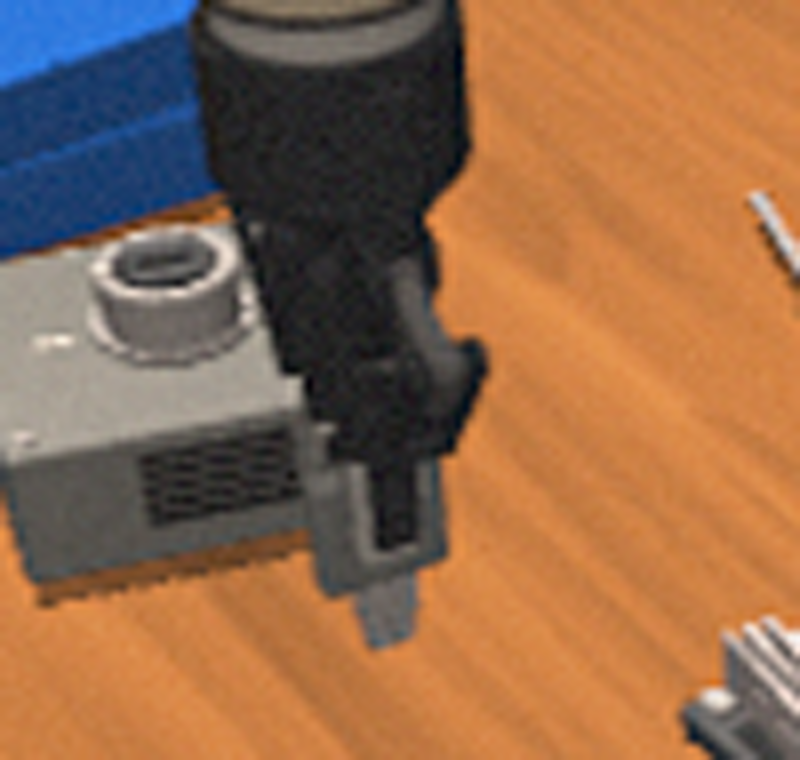

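Emit:
{"name": "jog_arm", "arguments": {"deltas": [[[0,0.03,0.008],[-0.007,0,-0.037],0],[[0,0.06,0.008],[-0.014,0,-0.074],0],[[0,0.09,0.008],[-0.021,0,-0.111],0],[[0,0.12,0.008],[-0.028,0,-0.148],0],[[0,0.15,0.008],[-0.035,0,-0.185],0],[[0,0.18,0.008],[-0.042,0,-0.222],0],[[0,0.209,0.008],[-0.049,0,-0.259],0],[[0,0.209,0.008],[-0.055,0,-0.296],0],[[0,0.209,0.008],[-0.059,0,-0.332],0],[[0,0.209,0.008],[-0.059,0,-0.332],0]]}}

```text
time: 20.13
eef_pos: [0.5825, -0.335, 0.1392]
tcp_rot: [0.702, -0.09, 0.087, -0.701]
contact_force: [0.3, 0.2, -0.2]
opening: 0.127
```

Emit:
{"name": "jog_arm", "arguments": {"deltas": [[[0,0,0],[0,0,0],0],[[0,0,0],[0,0,0],0]]}}

```text
time: 20.3
eef_pos: [0.5806, -0.3346, 0.1357]
tcp_rot: [-0.701, 0.092, -0.086, 0.702]
contact_force: [0.7, 0.3, -1.0]
opening: 0.13
```

Run:
```python
from h import *
show(); c=snap("m28","scene",200,280,85,155,9);c=snap("m28","top",405,485,145,215,9); show(); plan([.586,-.3295,.14],76)
```

```text
t 20.30 tcp [ 0.5806 -0.3346  0.1357] jawhead 75.6 ydir [-0.008  0.004 -1.   ] F [ 0.7  0.3 -1. ] M [-0.   -0.05  0.01] open 0.130 q [-0.67  0.34  1.64 -0.    1.18 -1.99]
t 20.40 tcp [ 0.5818 -0.3334  0.1371] jawhead 75.7 ydir [-0.006  0.003 -1.   ] F [ 0.7  0.7 -0.8] M [0.04 0.01 0.  ] open 0.130 q [-0.67  0.34  1.64 -0.    1.18 -1.99]
turn [-0.0011, -0.0051, -0.0068] shift [0.003, -0.0029, 0.0048] rows>= 1
```

View pics/m28_scene.png

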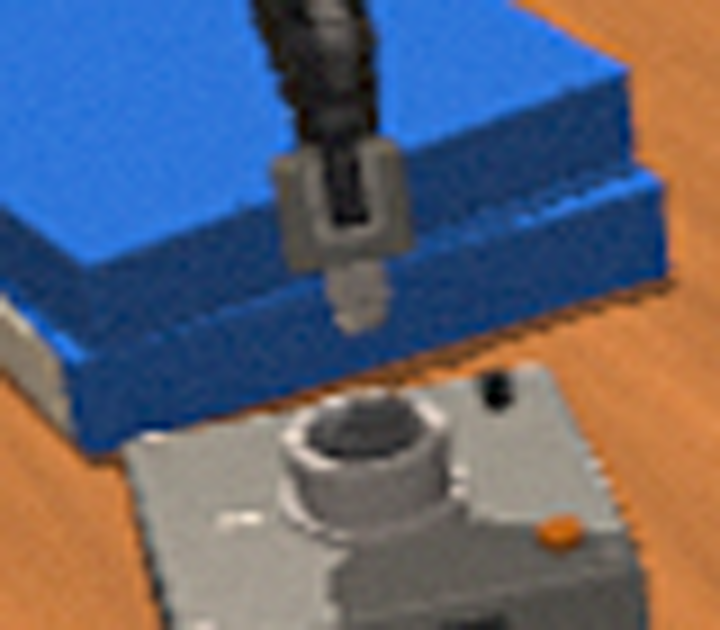

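View pics/m28_top.png

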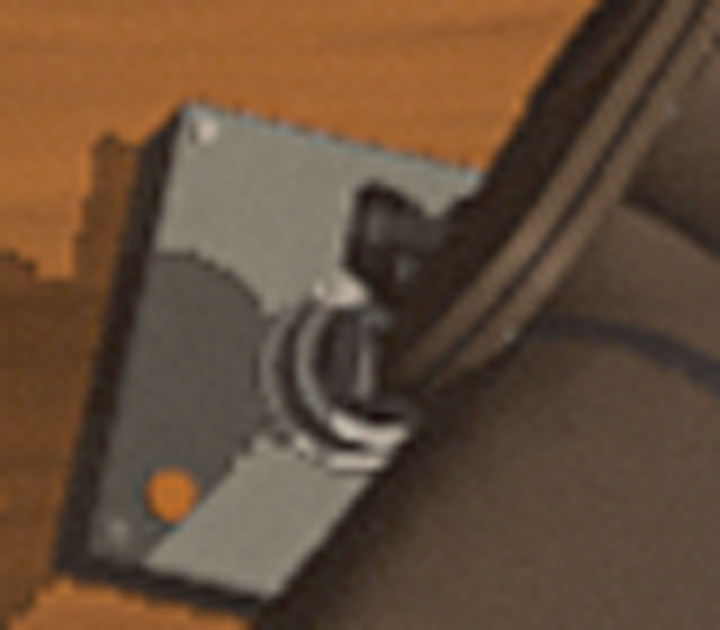

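Run:
```python
from h import *
from scipy.optimize import least_squares
c=dict(np.load("scene_m28.npz")); b=dict(np.load("scene0.npz"));w=cloud(c);w0=cloud(b)
px=lambda x,y:(200+(x+.5)/9-.5,85+(y+.5)/9-.5)
n=np.array([.24,.97])
for h in(.124,.126): q=cast(c,[px(361,332)],h)[0]; print("tip",h,(q[:2]-.002*n).round(4))
for h in(.150,.152): 
    q=cast(c,[px(287,273),px(411,249)],h); print("bow bottom corners",h,q.round(4).tolist(),"L",np.linalg.norm(q[0]-q[1]).round(4),"ctr",(q.mean(0)[:2]-.006*n).round(4),"ang",np.degrees(np.arctan2(*(q[0]-q[1])[[1,0]])))
# depth on bow
u0,v0=px(300,255);print("bow depth",[w[int(px(x,y)[1]),int(px(x,y)[0])].round(4).tolist() for x,y in((297,220),(300,250),(395,210),(398,240),(360,285),(360,310))])
# barrel side fit scene (both pictures)
for ww,nm in((w0,"s0"),(w,"m28")):
    m=(ww[...,2]>.068)&(ww[...,2]<.083)&(np.hypot(ww[...,0]-.586,ww[...,1]+.329)<.04); P=ww[m]
    f=least_squares(lambda p:np.hypot(P[:,0]-p[0],P[:,1]-p[1])-.028,[.586,-.33],loss="soft_l1",f_scale=.001); print(nm,len(P),"barrel side fit",f.x.round(4),np.std(f.fun).round(4))
# barrel rim columns
print("proj barrel ctr", (proj(c,[[.5852,-.3298,.09],[.5875,-.3296,.09]])-[200,85]+.5)*9)
```

```text
tip 0.124 [ 0.5789 -0.3367]
tip 0.126 [ 0.5802 -0.3332]
bow bottom corners 0.15 [[0.5998, -0.3415, 0.15], [0.5578, -0.3327, 0.15]] L 0.043 ctr [ 0.5774 -0.3429] ang -11.919100645616927
bow bottom corners 0.152 [[0.6012, -0.3379, 0.152], [0.5593, -0.3291, 0.152]] L 0.0428 ctr [ 0.5788 -0.3393] ang -11.919100645616945
bow depth [[0.5955, -0.3404, 0.169], [0.599, -0.3349, 0.1624], [0.5664, -0.3232, 0.1742], [0.5671, -0.3259, 0.1599], [0.5793, -0.3335, 0.1433], [0.5806, -0.334, 0.1332]]
s0 79 barrel side fit [ 0.5853 -0.3338] 0.0027
m28 81 barrel side fit [ 0.5851 -0.3335] 0.0042
proj barrel ctr [[365.52443086 429.63256149]
 [359.74052593 431.82334289]]
```

Run:
```python
from h import *
show(); plan([.587,-.3296,.112],75.8)
```

```text
t 20.40 tcp [ 0.5818 -0.3334  0.1371] jawhead 75.7 ydir [-0.006  0.003 -1.   ] F [ 0.7  0.7 -0.8] M [0.04 0.01 0.  ] open 0.130 q [-0.67  0.34  1.64 -0.    1.18 -1.99]
turn [-0.0011, -0.0016, -0.0068] shift [0.0042, 0.0251, 0.0049] rows>= 1
```

Emit:
{"name": "jog_arm", "arguments": {"deltas": [[[-0.001,-0.002,-0.006],[0.004,0.01,0.005],0],[[-0.001,-0.002,-0.006],[0.004,0.02,0.005],0],[[-0.001,-0.002,-0.006],[0.004,0.025,0.005],0],[[-0.001,-0.002,-0.006],[0.004,0.025,0.005],0]]}}

```text
time: 20.73
eef_pos: [0.5857, -0.3274, 0.1089]
tcp_rot: [-0.701, 0.089, -0.085, 0.703]
contact_force: [-1.0, 0.6, -0.6]
opening: 0.136
```

Run:
```python
from h import *
show(); c=snap("m29","scene",205,260,95,145,14);c=snap("m29","top",415,475,150,210,10); show()
```

```text
t 20.73 tcp [ 0.5857 -0.3274  0.1089] jawhead 75.9 ydir [-0.005  0.003 -1.   ] F [-1.   0.6 -0.6] M [ 0.02  0.02 -0.  ] open 0.136 q [-0.66  0.36  1.65 -0.    1.13 -1.99]
t 20.83 tcp [ 0.5867 -0.3287  0.1113] jawhead 75.9 ydir [-0.002  0.001 -1.   ] F [-1.   0.3 -0.3] M [-0.04  0.02 -0.04] open 0.133 q [-0.66  0.36  1.65 -0.    1.13 -1.99]
```

View pics/m29_scene.png

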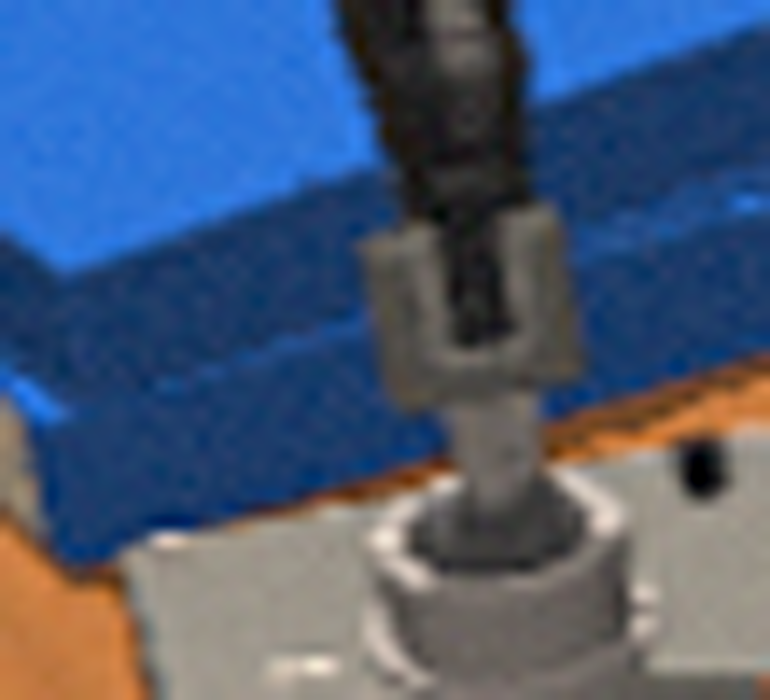

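View pics/m29_top.png

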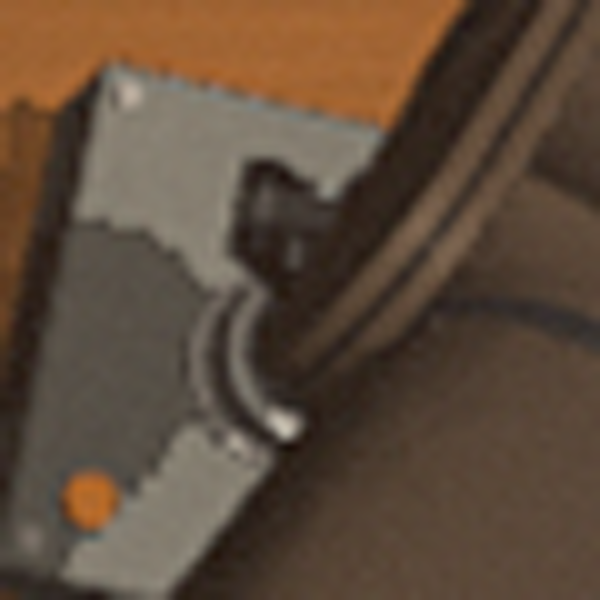

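Emit:
{"name": "jog_arm", "arguments": {"deltas": [[[0,0,0],[0,0.004,-0.001],0],[[0,0,0],[0,0.008,-0.001],0],[[0,0,0],[0,0.011,-0.001],0],[[0,0,0],[0,0.014,-0.001],0],[[0,0,0],[0,0.014,-0.001],0]]}}

```text
time: 21.25
eef_pos: [0.586, -0.3298, 0.0964]
tcp_rot: [-0.701, 0.088, -0.086, 0.702]
contact_force: [0.2, -0.2, -0.9]
opening: 0.128
```

Run:
```python
from h import *
show(); c=snap("m30","scene",205,260,95,145,14); show()
```

```text
t 21.25 tcp [ 0.586  -0.3298  0.0964] jawhead 75.9 ydir [-0.003  0.001 -1.   ] F [ 0.2 -0.2 -0.9] M [-0.12 -0.   -0.01] open 0.128 q [-0.66  0.38  1.66 -0.    1.11 -1.99]
t 21.30 tcp [ 0.5861 -0.3298  0.0967] jawhead 75.9 ydir [-0.002  0.001 -1.   ] F [-0.2 -0.5 -0.9] M [-0.05 -0.01  0.02] open 0.130 q [-0.66  0.38  1.66 -0.    1.11 -1.99]
```

View pics/m30_scene.png

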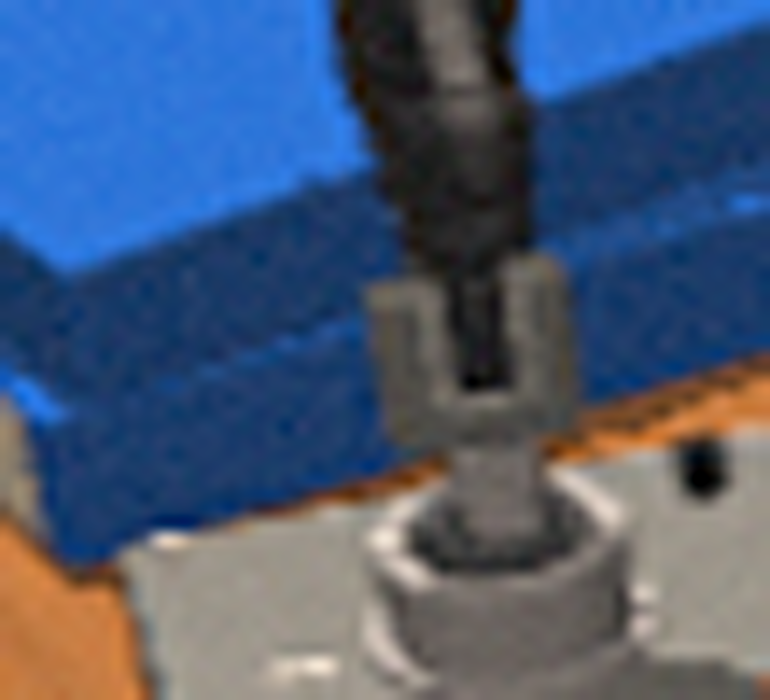

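Emit:
{"name": "jog_arm", "arguments": {"deltas": [[[0,0,0],[0,0.003,0],0],[[0,0,0],[0,0.006,0],0],[[0,0,0],[0,0.009,0],0],[[0,0,0],[0,0.01,0],0]]}}

```text
time: 21.63
eef_pos: [0.5863, -0.3301, 0.0886]
tcp_rot: [-0.701, 0.088, -0.086, 0.702]
contact_force: [-2.7, 1.8, 8.8]
opening: 0.131
```

Run:
```python
from h import *
show(); c=snap("m31","scene",205,260,95,145,14); show()
```

```text
t 21.63 tcp [ 0.5863 -0.3301  0.0886] jawhead 75.9 ydir [-0.002  0.001 -1.   ] F [-2.7  1.8  8.8] M [0.37 0.62 0.02] open 0.131 q [-0.66  0.39  1.66 -0.    1.09 -1.99]
t 21.68 tcp [ 0.5863 -0.33    0.0886] jawhead 75.9 ydir [-0.002  0.001 -1.   ] F [-3.5  1.7  6.4] M [0.28 0.46 0.01] open 0.131 q [-0.66  0.39  1.66 -0.    1.09 -1.99]
```

View pics/m31_scene.png

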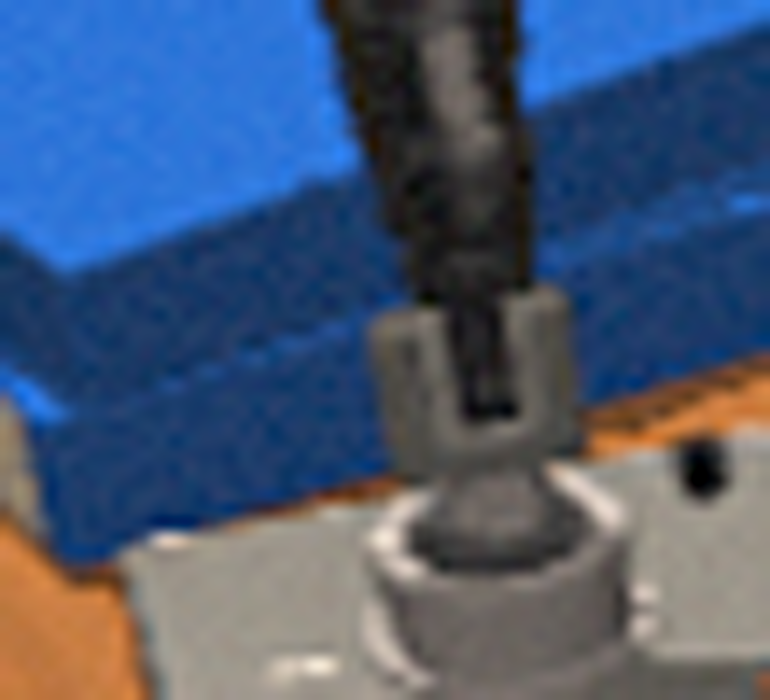

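The tip is 12 mm in and the 20 mm step is catching the slot edge. The force (-3.5, 1.7) says to ease toward tool -x.

Emit:
{"name": "jog_arm", "arguments": {"deltas": [[[0,0,0],[-0.001,-0.002,0],0],[[0,0,0],[-0.002,-0.002,0.0005],0],[[0,0,0],[-0.002,-0.002,0.0005],0]]}}

```text
time: 21.93
eef_pos: [0.5846, -0.3294, 0.0908]
tcp_rot: [0.702, -0.088, 0.086, -0.702]
contact_force: [0.0, -1.5, -0.6]
opening: 0.137
```

Emit:
{"name": "jog_arm", "arguments": {"deltas": [[[0,0,0],[0,0.002,0],0],[[0,0,0],[0,0.004,0],0],[[0,0,0],[0,0.006,0],0],[[0,0,0],[0,0.007,0],0]]}}

```text
time: 22.27
eef_pos: [0.5852, -0.3298, 0.0883]
tcp_rot: [0.702, -0.087, 0.086, -0.701]
contact_force: [-6.0, 3.7, 18.0]
opening: 0.134
```

Run:
```python
from h import *
show()
```

```text
t 22.27 tcp [ 0.5852 -0.3298  0.0883] jawhead 75.9 ydir [-0.002 -0.001 -1.   ] F [-6.   3.7 18. ] M [0.84 1.23 0.01] open 0.134 q [-0.66  0.39  1.67 -0.    1.09 -1.99]
```

Not lateral, then. I'll probe the slot walls with the thin tip to centre it: raise 3 mm, then push along tool +z and -z.

Emit:
{"name": "jog_arm", "arguments": {"deltas": [[[0,0,0],[0,-0.003,0],0],[[0,0,0],[0,-0.003,0.001],0],[[0,0,0],[0,-0.003,0.002],0],[[0,0,0],[0,-0.003,0.002],0]]}}

```text
time: 22.6
eef_pos: [0.5858, -0.3295, 0.0915]
tcp_rot: [0.703, -0.087, 0.087, -0.7]
contact_force: [-0.8, -4.6, 1.3]
opening: 0.132
```

Emit:
{"name": "jog_arm", "arguments": {"deltas": [[[0,0,0],[0,0,0.001],0],[[0,0,0],[0,0,0.002],0],[[0,0,0],[0,0,0.002],0]]}}

```text
time: 22.85
eef_pos: [0.5858, -0.3294, 0.0913]
tcp_rot: [0.705, -0.087, 0.086, -0.699]
contact_force: [-1.6, -6.9, 1.4]
opening: 0.133
```

Emit:
{"name": "jog_arm", "arguments": {"deltas": [[[0,0,0],[0,0,-0.003],0],[[0,0,0],[0,0,-0.005],0],[[0,0,0],[0,0,-0.006],0],[[0,0,0],[0,0,-0.006],0]]}}

```text
time: 23.18
eef_pos: [0.584, -0.3342, 0.0902]
tcp_rot: [0.704, -0.087, 0.086, -0.7]
contact_force: [-0.8, -0.2, -0.8]
opening: 0.132
```

Emit:
{"name": "jog_arm", "arguments": {"deltas": [[[0,0,0],[0,0,-0.001],0],[[0,0,0],[0,0,-0.002],0],[[0,0,0],[0,0,-0.002],0]]}}

```text
time: 23.43
eef_pos: [0.5835, -0.3346, 0.0895]
tcp_rot: [0.703, -0.088, 0.086, -0.701]
contact_force: [1.2, 3.2, -1.4]
opening: 0.134
```

Emit:
{"name": "jog_arm", "arguments": {"deltas": [[[0,0,0],[0,0,0.002],0],[[-0.003,0,0],[0.003,0,0.0028],0],[[-0.003,0,0],[0.005,0,0.0028],0],[[-0.003,0,0],[0.006,0,0.0028],0],[[-0.003,0,0],[0.006,0,0.0028],0]]}}

```text
time: 23.85
eef_pos: [0.5895, -0.3332, 0.0896]
tcp_rot: [0.704, -0.089, 0.085, -0.7]
contact_force: [-3.2, 0.9, 1.6]
opening: 0.128
```

Emit:
{"name": "jog_arm", "arguments": {"deltas": [[[0,0,0],[-0.003,0,0],0],[[0,0,0],[-0.006,0,0],0],[[0,0,0],[-0.009,0,0],0],[[0,0,0],[-0.01,0,0],0],[[0,0,0],[-0.01,0,0],0]]}}

```text
time: 24.27
eef_pos: [0.5828, -0.3319, 0.09]
tcp_rot: [0.704, -0.085, 0.089, -0.699]
contact_force: [6.8, -1.7, -5.6]
opening: 0.127
```

Run:
```python
from h import *
show()
```

```text
t 24.27 tcp [ 0.5828 -0.3319  0.09  ] jawhead 75.8 ydir [ 0.004 -0.008 -1.   ] F [ 6.8 -1.7 -5.6] M [-0.39 -1.64  0.03] open 0.127 q [-0.67  0.38  1.68 -0.    1.08 -1.99]
```

Run:
```python
from h import *
plan([.5861,-.3323,.0915],75.8)
```

```text
turn [0.0071, 0.0008, 0.0057] shift [0.0033, -0.0015, 0.0004] rows>= 1
```

Emit:
{"name": "jog_arm", "arguments": {"deltas": [[[0.007,0.001,0.006],[0.003,-0.002,0.0004],0],[[0.007,0.001,0.006],[0.0033,-0.002,0.0004],0],[[0.007,0.001,0.006],[0.0033,-0.002,0.0004],0]]}}

```text
time: 24.52
eef_pos: [0.586, -0.3325, 0.0923]
tcp_rot: [0.702, -0.088, 0.087, -0.702]
contact_force: [-0.4, 0.4, -0.7]
opening: 0.131
```

Run:
```python
from h import *
show();plan([.5861,-.3323,.085],75.8)
```

```text
t 24.52 tcp [ 0.586  -0.3325  0.0923] jawhead 75.8 ydir [-0.001 -0.    -1.   ] F [-0.4  0.4 -0.7] M [0.02 0.03 0.02] open 0.131 q [-0.67  0.38  1.66 -0.    1.1  -1.99]
turn [0.0004, -0.0001, -0.0005] shift [0.0001, 0.0073, 0.0002] rows>= 1
```

Emit:
{"name": "jog_arm", "arguments": {"deltas": [[[0,0,0],[0,0.003,0],0],[[0,0,0],[0,0.006,0],0],[[0,0,0],[0,0.008,0],0],[[0,0,0],[0,0.01,0],0],[[0,0,0],[0,0.01,0],0]]}}

```text
time: 24.93
eef_pos: [0.5854, -0.3321, 0.0814]
tcp_rot: [-0.702, 0.088, -0.087, 0.702]
contact_force: [0.8, 0.4, -1.0]
opening: 0.13
```

It passed the step with no force. Pushing home.

Emit:
{"name": "jog_arm", "arguments": {"deltas": [[[0,0,0],[0,0.003,0],0],[[0,0,0],[0,0.005,0],0],[[0,0,0],[0,0.007,0],0],[[0,0,0],[0,0.009,0],0],[[0,0,0],[0,0.009,0],0]]}}

```text
time: 25.35
eef_pos: [0.5855, -0.3322, 0.0749]
tcp_rot: [-0.701, 0.088, -0.086, 0.702]
contact_force: [-4.9, 1.3, 8.9]
opening: 0.13
```

Run:
```python
from h import *
show(); c=snap("m32","scene",205,260,95,145,14); show()
```

```text
t 25.35 tcp [ 0.5855 -0.3322  0.0749] jawhead 75.8 ydir [-0.003  0.001 -1.   ] F [-4.9  1.3  8.9] M [0.51 0.74 0.02] open 0.130 q [-0.67  0.4   1.67 -0.    1.07 -1.99]
t 25.40 tcp [ 0.5855 -0.3322  0.0749] jawhead 75.8 ydir [-0.003  0.001 -1.   ] F [-4.2  2.5  8.6] M [0.43 0.7  0.01] open 0.132 q [-0.67  0.4   1.67 -0.    1.07 -1.99]
```

View pics/m32_scene.png

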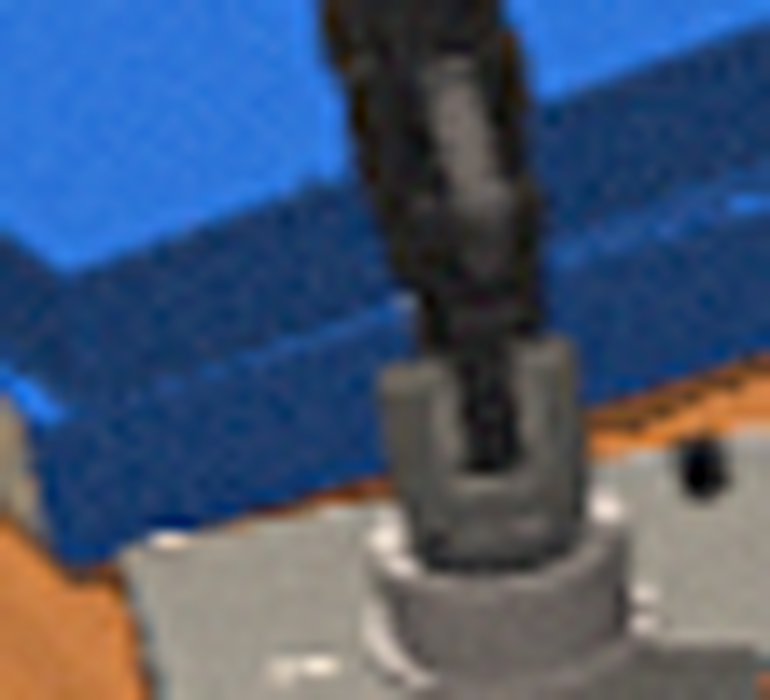

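The key is home: TCP 0.0749 against 0.075 predicted, and the shoulder is on the barrel. Now turning clockwise (+ about tool y).

Emit:
{"name": "jog_arm", "arguments": {"deltas": [[[0,0.1,0],[0,0,0],0],[[0,0.2,0],[0,0,0],0],[[0,0.3,0],[0,0,0],0],[[0,0.4,0],[0,0,0],0],[[0,0.5,0],[0,0,0],0],[[0,0.6,0],[0,0,0],0],[[0,0.6,0],[0,0,0],0]]}}

```text
time: 25.98
eef_pos: [0.5858, -0.3327, 0.0756]
tcp_rot: [0.645, -0.292, 0.291, -0.644]
contact_force: [0.3, 0.1, 0.1]
opening: 0.133
```

Run:
```python
from h import *
show()
```

```text
t 25.98 tcp [ 0.5858 -0.3327  0.0756] jawhead 41.3 ydir [-0.002 -0.    -1.   ] F [0.3 0.1 0.1] M [-0.13  0.05  0.02] open 0.133 q [-0.67  0.4   1.67 -0.    1.07 -1.39]
```

Emit:
{"name": "jog_arm", "arguments": {"deltas": [[[0,0.1,0],[0,0,0],0],[[0,0.2,0],[0,0,0],0],[[0,0.3,0],[0,0,0],0],[[0,0.4,0],[0,0,0],0],[[0,0.5,0],[0,0,0],0],[[0,0.6,0],[0,0,0],0],[[0,0.6,0],[0,0,0],0]]}}

```text
time: 26.57
eef_pos: [0.5856, -0.3328, 0.0755]
tcp_rot: [0.53, -0.469, 0.468, -0.529]
contact_force: [-0.4, -0.1, -0.2]
opening: 0.127
```

Run:
```python
from h import *
show()
```

```text
t 26.57 tcp [ 0.5856 -0.3328  0.0755] jawhead 7.0 ydir [-0.002 -0.    -1.   ] F [-0.4 -0.1 -0.2] M [-0.08  0.12  0.01] open 0.127 q [-0.67  0.4   1.67 -0.    1.07 -0.79]
```

Emit:
{"name": "jog_arm", "arguments": {"deltas": [[[0,0.04,0],[0,0,0],0],[[0,0.08,0],[0,0,0],0],[[0,0.12,0],[0,0,0],0],[[0,0.12,0],[0,0,0],0]]}}

```text
time: 26.9
eef_pos: [0.5855, -0.3328, 0.0754]
tcp_rot: [0.502, -0.499, 0.498, -0.501]
contact_force: [-0.6, 0.8, 0.3]
opening: 0.132
```

Run:
```python
from h import *
show(); c=snap("m33","scene",205,260,95,145,14)
```

```text
t 26.90 tcp [ 0.5855 -0.3328  0.0754] jawhead 0.3 ydir [-0.003 -0.    -1.   ] F [-0.6  0.8  0.3] M [-0.05  0.11  0.01] open 0.132 q [-0.67  0.4   1.67 -0.    1.07 -0.67]
```

View pics/m33_scene.png

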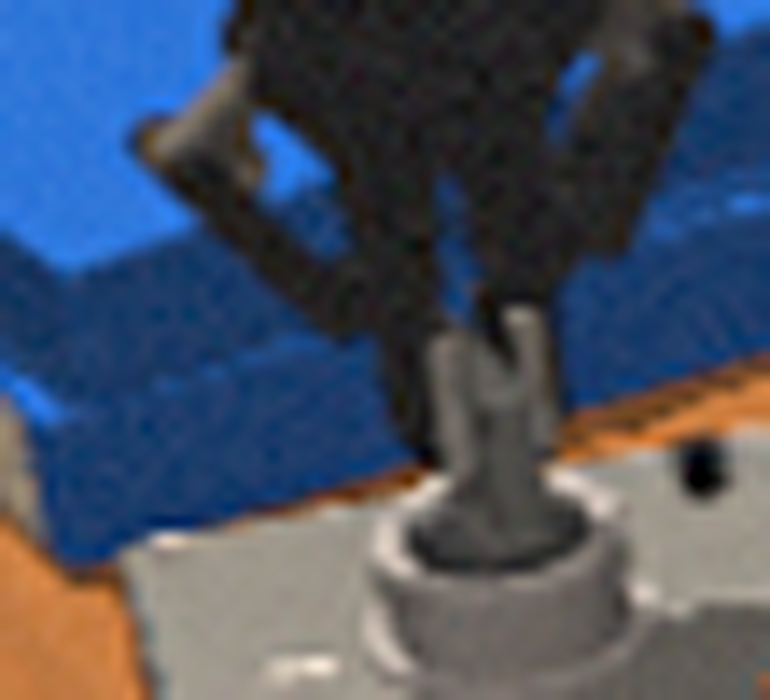

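Emit:
{"name": "jog_arm", "arguments": {"deltas": [[[0,0.03,0],[0,0,0],0],[[0,0.06,0],[0,0,0],0],[[0,0.09,0],[0,0,0],0],[[0,0.09,0],[0,0,0],0]]}}

```text
time: 27.28
eef_pos: [0.5854, -0.3328, 0.0754]
tcp_rot: [-0.48, 0.52, -0.519, 0.479]
contact_force: [-1.2, 0.1, 0.6]
opening: 0.129
```

Run:
```python
from h import *
show(); print(ctrl.get_state()["joint_efforts"].round(3))
```

```text
t 27.28 tcp [ 0.5854 -0.3328  0.0754] jawhead -4.6 ydir [-0.003 -0.    -1.   ] F [-1.2  0.1  0.6] M [-0.01  0.13  0.18] open 0.129 q [-0.67  0.4   1.67 -0.    1.07 -0.58]
[  0.085 -41.862 -26.547   0.184  -0.178   0.303]
```

Emit:
{"name": "jog_arm", "arguments": {"deltas": [[[0,0.03,0],[0,0,0],0],[[0,0.06,0],[0,0,0],0],[[0,0.06,0],[0,0,0],0]]}}

```text
time: 27.53
eef_pos: [0.5854, -0.3327, 0.0755]
tcp_rot: [-0.466, 0.533, -0.532, 0.464]
contact_force: [-1.1, 0.7, 0.7]
opening: 0.135
```

Run:
```python
from h import *
show(); print(ctrl.get_state()["joint_efforts"].round(3))
```

```text
t 27.53 tcp [ 0.5854 -0.3327  0.0755] jawhead -7.8 ydir [-0.003 -0.001 -1.   ] F [-1.1  0.7  0.7] M [0.06 0.13 0.6 ] open 0.135 q [-0.67  0.4   1.67 -0.    1.07 -0.53]
[ -0.443 -41.793 -26.538   0.352  -0.2     0.728]
```

Torque has risen to 0.6 N m, so it's at the end stop. I'll relax within the free play, press gently to confirm it's home, then release.

Emit:
{"name": "jog_arm", "arguments": {"deltas": [[[0,-0.04,0],[0,0.0,0],0],[[0,-0.06,0],[0,0.001,0],0],[[0,-0.06,0],[0,0.002,0],0]]}}

```text
time: 27.78
eef_pos: [0.5855, -0.3329, 0.0749]
tcp_rot: [-0.482, 0.519, -0.517, 0.48]
contact_force: [-3.8, 2.1, 10.0]
opening: 0.129
```

Run:
```python
from h import *
show(); print(ctrl.get_state()["joint_efforts"].round(3))
```

```text
t 27.78 tcp [ 0.5855 -0.3329  0.0749] jawhead -4.2 ydir [-0.003 -0.001 -1.   ] F [-3.8  2.1 10. ] M [0.4  0.74 0.12] open 0.129 q [-0.67  0.41  1.67 -0.    1.07 -0.59]
[-1.260e-01 -3.665e+01 -2.417e+01  2.030e-01 -1.076e+00  1.300e-02]
```

Emit:
{"name": "jog_arm", "arguments": {"deltas": [[[0,0,0],[0,0,0],0.5],[[0,0,0],[0,0,0],0.5],[[0,0,0],[0,0,0],0.5],[[0,0,0],[0,0,0],0.5],[[0,0,0],[0,-0.03,0],0.5],[[0,0,0],[0,-0.06,0],0.5],[[0,0,0],[0,-0.09,0],0.5],[[0,0,0],[0,-0.12,0],0.5]]}}

```text
time: 28.45
eef_pos: [0.5857, -0.3325, 0.1956]
tcp_rot: [-0.482, 0.519, -0.517, 0.48]
contact_force: [0.3, -0.2, -0.1]
opening: 0.499
```

Emit:
{"name": "jog_arm", "arguments": {"deltas": [[[0,0,0],[0,-0.03,0.04],0.5],[[0,0,0],[0,-0.03,0.08],0.5],[[0,0,0],[0,-0.03,0.08],0.5]]}}

```text
time: 28.7
eef_pos: [0.6707, -0.3388, 0.2271]
tcp_rot: [0.482, -0.516, 0.519, -0.482]
contact_force: [-1.0, 1.0, -1.6]
opening: 0.501
```

Run:
```python
from h import *
show(); c=snap("m34","scene",205,260,95,145,14); c2=snap("m34","top",320,490,140,260,4); cv2.imwrite("pics/m34_all.png",c["pixels"])
w=cloud(c); m=(np.hypot(w[...,0]-.586,w[...,1]+.331)<.03)&(w[...,2]>.1)&(w[...,2]<.16); P=w[m]; print(len(P),"key top z",np.percentile(P[:,2],[50,90,97]))
w=cloud(c2); m=(np.hypot(w[...,0]-.584,w[...,1]+.331)<.035)&(w[...,2]>.105)&(w[...,2]<.15); P=w[m]; print(len(P))
if len(P)>5: print("key top",np.median(P[:,2]),cv2.minAreaRect((P[:,:2]*1000).astype(np.float32)))
```

```text
t 28.70 tcp [ 0.6707 -0.3388  0.2271] jawhead -4.1 ydir [ 0.003 -0.003 -1.   ] F [-1.   1.  -1.6] M [ 0.05  0.01 -0.04] open 0.501 q [-0.6   0.44  1.34 -0.    1.36 -0.53]
90 key top z [0.12084377 0.13230336 0.13294015]
0
```

View pics/m34_scene.png

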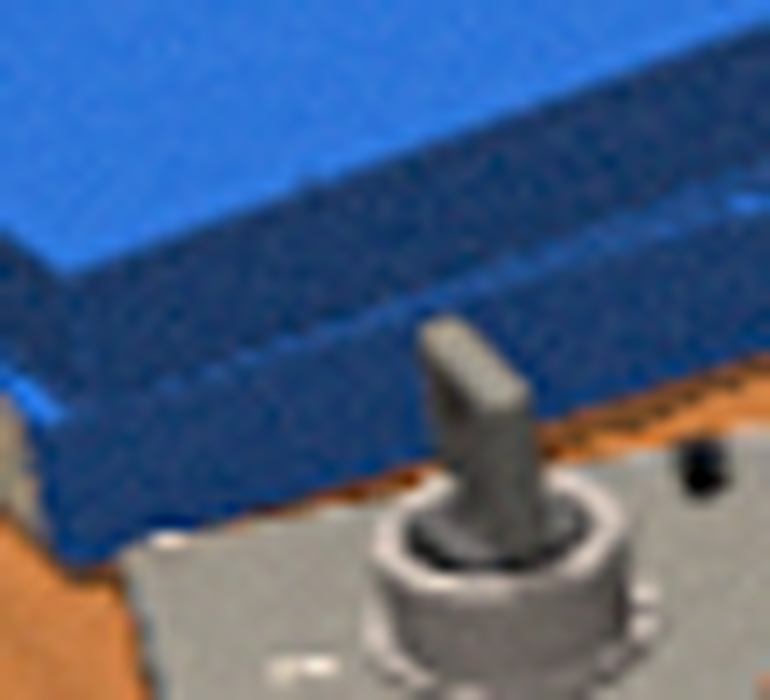

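View pics/m34_top.png

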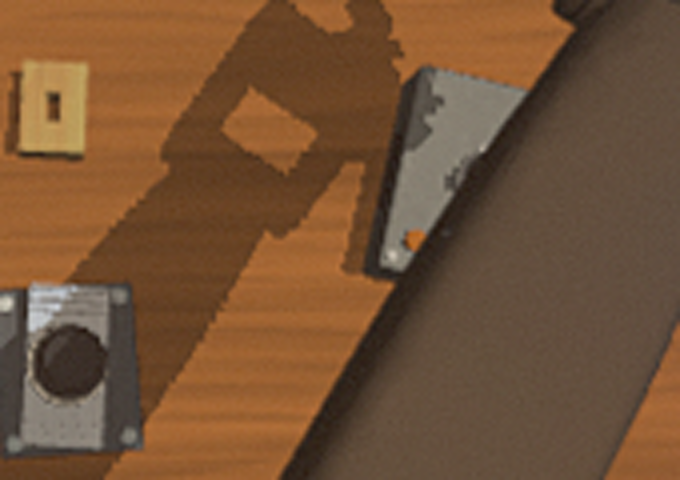

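View pics/m34_all.png

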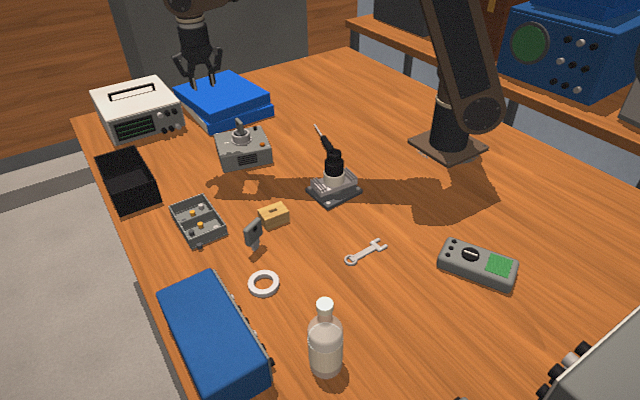

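Emit:
{"name": "jog_arm", "arguments": {"deltas": [[[0,0,0],[-0.04,0,0],0.5],[[0,0,0],[-0.08,0,0],0.5],[[0,0,0],[-0.12,0,0],0.5],[[0,0,0],[-0.16,0,0],0.5],[[0,0,0],[-0.2,0,0],0.5],[[0,0,0],[-0.24,0,0],0.5],[[0,0,0],[-0.28,0,0],0.5],[[0,0,0],[-0.28,0,0],0.5],[[0,0,0],[-0.28,0,0],0.5]]}}

```text
time: 29.55
eef_pos: [0.6854, -0.0567, 0.2233]
tcp_rot: [-0.484, 0.519, -0.515, 0.481]
contact_force: [-0.4, -0.9, -0.3]
opening: 0.501
```

Run:
```python
from h import *
show(); c2=snap("m35","top",415,475,155,215,10)
w=cloud(c2); m=(np.hypot(w[...,0]-.585,w[...,1]+.331)<.035)&(w[...,2]>.12)&(w[...,2]<.145); 
v,u=np.nonzero(m); Q=cast(c2,np.c_[u,v],.132)[:,:2]; print(len(Q),"z",np.median(w[m][:,2]),cv2.minAreaRect((Q*1000).astype(np.float32)))
d=Q-Q.mean(0); s=np.linalg.svd(d)[2][0]; print("key heading",np.degrees(np.arctan2(s[1],s[0])))
```

```text
t 29.55 tcp [ 0.6854 -0.0567  0.2233] jawhead -3.9 ydir [-0.007  0.    -1.   ] F [-0.4 -0.9 -0.3] M [-0.01  0.08 -0.05] open 0.501 q [-0.23  0.3   1.52 -0.    1.33 -0.16]
78 z 0.13026349705858986 ((582.5947875976562, -329.57244873046875), (45.704750061035156, 11.503759384155273), 89.367919921875)
key heading -89.81837838635256
```

View pics/m35_top.png

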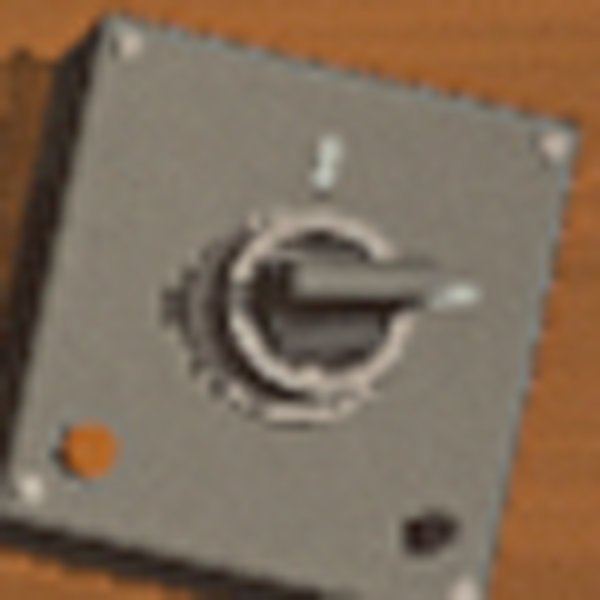

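The top view shows the key's bow pointing at the "on" mark (heading -90°), with its top at the home height. A final check of the stack and the tools that had to stay put, then I'll hand in.

Run:
```python
from h import *
b=dict(np.load("scene0.npz")); c=dict(np.load("scene_m34.npz"))
for n,(x0,x1,y0,y1) in {"wrench":(342,390,238,268),"meter":(435,520,238,292),"screwdriver tip":(312,330,122,140)}.items():
    d=np.abs(b["pixels"][y0:y1,x0:x1].astype(int)-c["pixels"][y0:y1,x0:x1]).mean(); print(n,"mean diff",d.round(1))
t=ctrl.read_camera("top"); w=cloud(t)
for n,p,r in(("knob",(.454,-.008),.015),):
    m=np.hypot(w[...,0]-p[0],w[...,1]-p[1])<r; print(n,np.nanmedian(w[m][:,2]))
show(); print(ctrl.sign_off())
```

```text
wrench mean diff 5.7
meter mean diff 7.7
screwdriver tip mean diff 5.2
knob 0.6135504768522706
t 29.65 tcp [ 0.6858 -0.0595  0.2235] jawhead -4.1 ydir [-0.006 -0.    -1.   ] F [ 0.8 -0.1  0.9] M [-0.   -0.02  0.06] open 0.506 q [-0.23  0.3   1.51 -0.    1.33 -0.16]
the job is handed in; nothing more can be done
None
```

The job is done and handed in at about 29.7 s of the 72 s allowed. The heat-sink plate, spacer and cap were stacked on the post in that order. Then the smaller key from the wooden block went fully home in the switch and was turned clockwise to its end stop. The key stays in the switch and the gripper is clear of everything.

**Final checks**
- **Stack:** the spacer top read 0.077 m (0.076 expected) and the knob top 0.140 m (0.140 expected). The plate looked flat on its seat.
- **Key:** its top is at 0.1325 m (0.132 expected when home). The end stop showed as wrist torque rising to 0.6 N m. The bow points at the on mark, 1.32 rad from the start; that includes up to 0.15 rad of free play, so it fits 1.2 rad.
- **Tools to leave alone:** the spanner, multimeter and visible end of the screwdriver look unmoved between the first and late pictures.

**What disagreed or failed**
- The open finger ends are about 42 mm above the reported TCP, not about 13 mm, so I used camera and force readings for height.
- The two cameras differ by about 4 mm.
- The key's step caught on the slot edge twice (up to 18 N) until I centred it by touching the slot walls.
- The last top-view check of the knob was blocked by the arm (it read 0.61 m), so the earlier scene-camera reading stands. The final picture shows the stack in place.

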